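# Roll the six-sided rack to its well face and seat the vial

## Robot

A 7-joint arm with a two-finger parallel gripper is mounted at the origin on the work surface. World frame = base frame: x ahead of the robot, y to its left, z up, the work surface at z = 0. Lengths are in m, angles in rad, forces in N, time in s.
With the tool pointing down it reaches from about 0.425 to 0.925 m from the base axis. Payload 6.8 kg.
Tool frame: the origin (TCP) lies on the centre line of the jaws, within the pads' length; the fingertips stand 14 mm ahead of it and the grasp point (between the pads) lies 5 mm behind it (r.nose_length is the distance from the TCP to the fingertips, in m); z points along the fingers, y is the direction in which the jaws open and shut (so a half turn about z gives the same grasp; the last joint's range is limited). The gripper opens to 85 mm and grips with 20 to 120 N. Pads are 22 mm wide; open, the fingers measure 114 mm over their backs; the gripper's body (76 mm by 85 mm) begins 54 mm behind the grasp point. The pads swing forward as they close: fully open they stand 13 mm farther back than shut.
Start: joints at [1.206, 0.477, 0.022, 1.555, -0.011, 1.109, -0.083], TCP at [0.171, -0.653, 0.218] pointing down, gripper open.
Joint ranges: [-2.96, 2.96], [-0.34, 2.1], [-1.41, 1.46], [0.24, 2.44], [-1.37, 4.51], [0.17, 1.92], [-2.96, 2.96]. Speed limits (rad/s): [2.39, 2.39, 3.14, 3.14, 3.14, 3.14, 3.14].

## Interface

Orientations are given as a rotation vector (axis times angle).
In Python, from bench import r, imaging, look_for, outline_of gives the robot as it stands. The module is installed in compiled form; this text tells all that it offers.
- The arm moves only by the tool carry_out, never from a script. Its arguments are lists of equal length, an entry for each row: "offset": the shift along the tool's x, y, z as a fraction of full scale, a list of three; "turn": the turn, a rotation vector about the tool's x, y, z as a fraction of full scale, a list of three. A call has 1 to 8 rows; each row is the pose to reach, as a shift and turn from the pose commanded when the call began, along the tool's axes at that moment; what a row does not reach only later rows make up. Full scale, the value 1, is 0.5 m for a shift and 1.5 rad for a turn. A row lasts 1/10 s, in which the tool goes at most 50 mm and 8.59 degrees, less where a joint would pass 70% of its speed; a pose out of reach is approached as far as the arm can. A call with a number of a shift or a turn outside -1 to 1 is refused whole. A call with a gripper value outside its range is refused whole. "hand" is the closure, from 0 (fully open) to 1 (shut), set as the call begins (left out, the last holds). The fingers move at their own pace and stop on an object; "force" is the grip in N (left out, the last holds). Time passes only in rows, so rows that repeat a pose let the fingers close. It gives the time, the measured TCP pose, the force and the opening at its end, in the units of the state.
- r.get_obs(): the state, without advancing time (a new reading comes with each control period).
- imaging.grab_frame(name): name is "scene" or "top"; returns a dict with "pixels" (480x640x3 uint8, red, green, blue), "fx", "fy", "cx", "cy" (pixels), "k1" (the pictures are not rectified: a ray, as slopes to the right and down, at radius r is drawn at 1 + k1 r^2 times it, then the intrinsics apply), "R" (3x3) and "t" (3): a world point X has camera coordinates R X + t. Camera axes: x right, y down, z forward; pixel columns grow to the right and rows downward; lengths in m; the calibration is good to about 2 mm. A picture is of the moment at which its call begins. There is no depth.
- r.hand_in(): hands the job in, once; it reports no verdict.
Trained networks look in the newest picture that a camera, given by its name, has taken for a name from the list of things; names that differ only in an ending like _2 or _b are one class to them, and where a whole thing is asked for, a point or a joint stands for the part that bears it (a point fixed in the world has none). Each returns a list of dicts, best first, with "score" (0 to 1); they miss things now and then, are a little off and sometimes report something else, mostly with a low value. They report only what shows in the picture. A call takes as long as a camera call.
- look_for(query, camera): "xyz" ([x, y, z] in m, in the coordinates of the camera as it stood for that picture, good to about 4 mm: the middle of the surface that is visible of it).
- outline_of(query, camera): "region" (480x640 bool, what is visible of it).
The state is a dict: "clock": time; "joints": joint angles; "qvel": joint speeds; "tau": joint torques, N m; "tcp_pos": TCP position; "orientation": TCP orientation; "contact_force": force on the tool from outside, world axes, zero at the start; "moment": the same for the moment, N m; "grip_width": finger opening in m.
Only numpy, scipy, OpenCV 4.12 (cv2) and the standard library are available. Lean on these libraries where they do the work, as an engineer would, in place of code of your own. Each camera call takes 0.05 s, during which the arm holds its last target. There are 200 camera calls.

## Task

Roll the white six-sided vial rack over on the bench, one face at a time, setting it down on the face in between, until the face with the two round wells is flat on top; do not lift it off the bench. Then take the glass vial out of the leaning holder and press it upright, cap up, fully home into either well, let go, and leave the other things on the bench undisturbed.

Things in the scene. Friction and masses are not known exactly. Their poses are not given: they have to be found in the camera images.
- rack_center (a point): Centre of the loose white hexagonal prism (rack), 60 mm across flats, 66 mm long, 0.35 kg. x: along the prism (rolling axis), within 30 degrees of crosswise; z: out of the only face with wells. The centre is 30 mm up when it lies on a face. At the start the well face is the lower slanting one on the side away from the robot: two faces rolled towards the robot bring it up. The ends can be pinched.
- well_a (a point): Centre of the mouth of one well, in the well face, 14 mm from the rack's centre along its -x: a round blind hole of 19 mm diameter, 18 mm deep, unchamfered. Axes as the rack's.
- well_b (a point): Centre of the mouth of the other well, the same, 14 mm from the rack's centre along its +x.
- vial_mid (a point): Half-way up the glass vial with black cap, a cylinder of 17 mm diameter, 60 mm long, 25 g; z axis from foot to cap. It starts leaning 35 degrees, cap roughly towards the robot, loose in the holder's socket, which covers its lowest 22 mm (above that, only an 8 mm wide strip runs under it). It is drawn out along its own axis.
- holder: Fixed aluminium holder: a leaning square socket (27 mm wide outside, 22 mm long) on a grey plate of 80 x 60 x 8 mm. Origin under the plate's centre; the vial's cap leans to its -x. The socket's floor is 12 mm along +x, 22 mm above the bench; its top is about 48 mm up.
- amber_bottle: Bystander: brown glass bottle, 72 mm diameter, 160 mm tall; origin under its centre.
- clear_bottle: Bystander: clear bottle, 66 mm diameter, 130 mm tall; origin under its centre.
- beaker: Bystander: small glass beaker, 48 mm diameter, 55 mm tall; origin under its centre.
- jar: Bystander: white jar with black cap, 40 mm diameter, 45 mm tall; origin under its centre.
- cap_tray: Bystander: grey divided tray, 110 x 80 x 30 mm; origin under its centre.
- filter_box: Bystander: cardboard box, 100 x 70 x 40 mm; origin under its centre.
- marker: Bystander: black marker pen lying down, 14 mm thick, 120 mm long; origin under its centre.

How it is judged:
By the outcome, as a careful person would: the job done as asked, in the order asked, and still so for the second after the job is handed in, with the robot touching nothing.
It also fails if it takes over 64 s, if anything falls off the work surface, if the arm or the gripper's body presses on something with over 40 N, if the wrist force passes 120 N, or if a joint passes its speed limit or range.

## Working session

There is one attempt and no reset: what is moved stays moved. The work goes in short steps, Python scripts to look and compute and a tool call to move; the robot and the scene stay as the last step left them, time stands still between calls to the robot, and variables do not carry over. Pictures are saved under pics/ and viewed, about 8 in all and at most 12, crops included, and the job is handed in when it is done.

Besides the shell and the picture viewer there is one more tool, called after ">>>" in YAML: its name, and indented under it one key for each argument. carry_out: Moves the arm, as the interface text tells. Shift numbers are shares of 0.5 m and turn numbers shares of 1.5 rad, none past 1 either way. Its arguments: {"type":"object","properties":{"offset":{"type":"array","items":{"type":"array","items":{"type":"number","minimum":-1,"maximum":1}}},"turn":{"type":"array","items":{"type":"array","items":{"type":"number","minimum":-1,"maximum":1}}},"hand":{"type":"number"},"force":{"type":"number"}},"required":["offset","turn"]}

```bash
mkdir -p pics; cat > h.py <<'E'
import numpy as np, cv2
from scipy.spatial.transform import Rotation as Rn
from bench import r, imaging, look_for, outline_of
def w(f,p): return np.array(f['R']).T@(np.array(p)-np.array(f['t']))
def proj(f,X):
    c=np.array(f['R'])@np.array(X)+np.array(f['t']); a=c[:2]/c[2]; a=a*(1+f['k1']*(a@a))
    return np.array([f['fx']*a[0]+f['cx'],f['fy']*a[1]+f['cy']])
def ray(f,uv,z):
    d=np.array([(uv[0]-f['cx'])/f['fx'],(uv[1]-f['cy'])/f['fy']]); a=d.copy()
    for _ in range(20): a=d/(1+f['k1']*(a@a))
    R=np.array(f['R']); o=-R.T@np.array(f['t']); v=R.T@np.array([a[0],a[1],1]); return o+v*(z-o[2])/v[2]
def save(f,name,crop=None,s=1):
    im=f['pixels'][:,:,::-1]
    if crop: x0,y0,x1,y1=crop; im=im[y0:y1,x0:x1]
    cv2.imwrite('pics/'+name,cv2.resize(im,None,fx=s,fy=s,interpolation=cv2.INTER_CUBIC))
def st():
    o=r.get_obs(); print({k:np.round(o[k],4).tolist() for k in ['clock','joints','tcp_pos','orientation','contact_force','grip_width']}); return o
def rows(pos,rot,o=None):
    "row for target pos, Rotation, relative to the present pose"
    o=o or r.get_obs(); R0=Rn.from_rotvec(o['orientation'])
    return np.round(R0.inv().apply(np.array(pos)-o['tcp_pos'])/.5,4).tolist(), np.round((R0.inv()*rot).as_rotvec()/1.5,4).tolist()
E
python3 - <<'E'
from h import *
st()
for c in ['scene','top']:
    f=imaging.grab_frame(c); save(f,c+'0.png'); print(c,w(f,[0,0,0]))
    for q in ['rack_center','vial_mid','holder','amber_bottle','clear_bottle','beaker','jar','cap_tray','filter_box','marker']:
        L=look_for(q,c)
        print(q,[(np.round(w(f,d['xyz']),3).tolist(),np.round(proj(f,w(f,d['xyz']))).tolist(),round(d['score'],2)) for d in L[:2]])
E
```

```text
{'clock': 0.0, 'joints': [1.2059, 0.4778, 0.0223, 1.5565, -0.0115, 1.1093, -0.0831], 'tcp_pos': [0.1713, -0.6523, 0.2172], 'orientation': [-3.1139, -0.4021, 0.0006], 'contact_force': [0.6812, 0.4518, -0.1659], 'grip_width': 0.0854}
scene [ 1.05359082 -0.24940773  0.80100065]
rack_center [([0.586, -0.156, 0.056], [252.0, 264.0], 0.81)]
vial_mid [([0.567, 0.199, 0.063], [400.0, 188.0], 0.42)]
holder [([0.587, 0.197, 0.006], [401.0, 211.0], 0.61)]
amber_bottle [([0.793, 0.022, 0.104], [391.0, 297.0], 0.66)]
clear_bottle [([0.82, -0.118, 0.082], [328.0, 352.0], 0.91)]
beaker [([0.514, 0.003, 0.033], [308.0, 214.0], 0.9)]
jar [([0.788, 0.212, 0.009], [462.0, 277.0], 0.74), ([0.706, -0.006, 0.041], [350.0, 283.0], 0.66)]
cap_tray [([0.494, 0.387, 0.013], [444.0, 154.0], 0.88)]
filter_box [([0.514, -0.365, 0.038], [141.0, 285.0], 0.73)]
marker [([0.788, 0.216, 0.011], [464.0, 275.0], 0.64)]
top [ 0.36674717 -0.01444374  1.40511639]
rack_center [([0.567, -0.152, 0.062], [370.0, 262.0], 0.81)]
vial_mid [([0.561, 0.2, 0.072], [215.0, 261.0], 0.42)]
holder [([0.57, 0.199, 0.006], [220.0, 261.0], 0.57)]
amber_bottle [([0.764, 0.038, 0.111], [288.0, 171.0], 0.64), ([0.566, -0.152, 0.058], [370.0, 262.0], 0.2)]
clear_bottle [([0.782, -0.107, 0.09], [352.0, 167.0], 0.97)]
beaker [([0.514, 0.004, 0.013], [301.0, 286.0], 0.73), ([0.692, -0.006, 0.045], [307.0, 209.0], 0.25)]
jar [([0.692, -0.005, 0.043], [307.0, 209.0], 0.6)]
cap_tray [([0.487, 0.393, 0.006], [138.0, 294.0], 0.73)]
filter_box [([0.499, -0.369, 0.043], [462.0, 294.0], 0.69)]
marker [([0.777, 0.216, 0.019], [216.0, 176.0], 0.78)]
```

```bash
python3 - <<'E'
from h import *
for c,b in [('scene',(190,140,510,380)),('top',(170,140,430,335))]:
    f=imaging.grab_frame(c); save(f,c+'1.png',b,2.5)
    for q in ['rack_center','vial_mid']:
        L=outline_of(q,c)
        if L:
            m=L[0]['region'].astype(np.uint8); cs,_=cv2.findContours(m,0,2); k=max(cs,key=cv2.contourArea)
            print(c,q,round(L[0]['score'],2),cv2.minAreaRect(k), cv2.approxPolyDP(k,2.5,True)[:,0].tolist())
E
```

```text
scene rack_center 0.7 ((250.8091278076172, 263.257080078125), (31.845888137817383, 41.281707763671875), 51.8427734375) [[256, 242], [228, 262], [233, 274], [244, 285], [250, 284], [273, 265], [269, 253]]
top rack_center 0.57 ((369.7941589355469, 263.6765441894531), (30.80202293395996, 31.772165298461914), 75.96376037597656) [[380, 247], [353, 254], [355, 270], [361, 281], [386, 273]]
top vial_mid 0.6 ((215.0, 260.5), (13.0, 6.0), 90.0) [[218, 254], [212, 256], [215, 267]]
```

View pics/scene1.png

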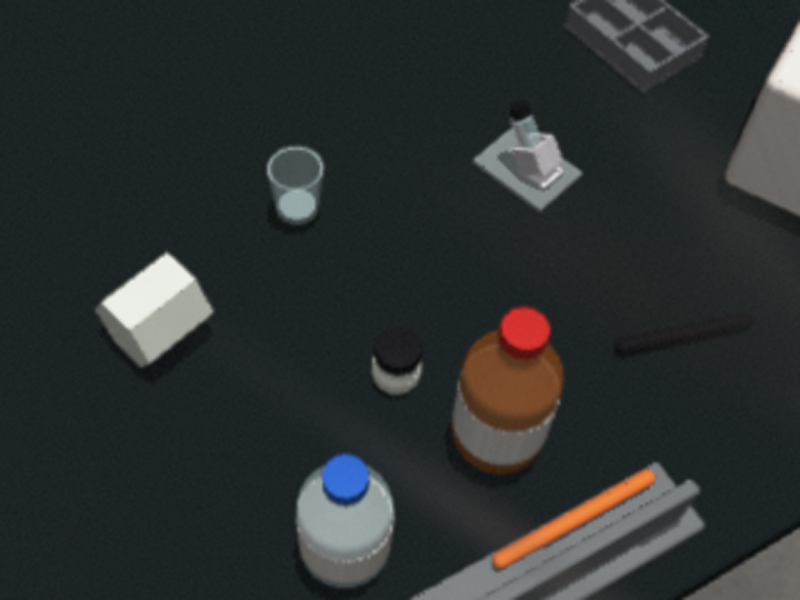

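View pics/top1.png

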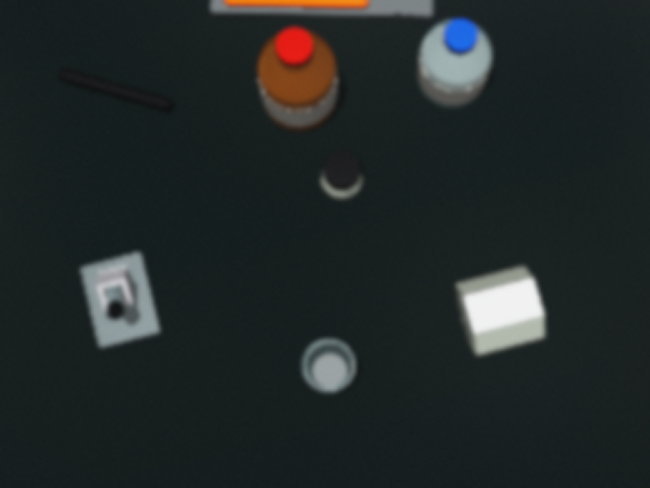

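Scene crop: the white rack lies at (155,308) and the holder with its black-capped vial at (530,150). Top crop: the rack is at (502,310), the holder plate at (120,300) and the cap at (115,310), with the beaker between them. Next I fit the rack and plate poses to their silhouettes.

```bash
cat > fit.py <<'E'
from h import *
from scipy.optimize import minimize
def hexpts(p,roll=0):
    x,y,th=p; c,s=np.cos(th),np.sin(th); out=[]
    for a in np.radians(np.arange(0,360,60)+roll):
        for l in (-.033,.033):
            u,z=.03464*np.cos(a),.03+.03464*np.sin(a)   # u across, l along
            out.append([x+u*c-l*s,y+u*s+l*c,z])
    return out
def platepts(p):
    x,y,th=p; c,s=np.cos(th),np.sin(th)
    return [[x+u*c-v*s,y+u*s+v*c,z] for u in(-.04,.04) for v in(-.03,.03) for z in(0,.008)]
def mask(f,c,thr):
    u,v=np.round(c).astype(int); g=cv2.cvtColor(f['pixels'],cv2.COLOR_RGB2GRAY); m=np.zeros_like(g)
    m[v-32:v+32,u-32:u+32]=(g[v-32:v+32,u-32:u+32]>thr)
    n,lab,s,cc=cv2.connectedComponentsWithStats(m); k=1+np.argmax(s[1:,4]); return (lab==k).astype(np.uint8)
def fit(P,pts,p0):
    S=8
    big=[]
    for f,m in P:
        ys,xs=np.nonzero(m); x0,y0=xs.min()-8,ys.min()-8; w_,h_=np.ptp(xs)+17,np.ptp(ys)+17
        big.append((f,cv2.resize(m[y0:y0+h_,x0:x0+w_],None,fx=S,fy=S,interpolation=cv2.INTER_LINEAR),x0,y0))
    def cost(p):
        e=0
        for f,m,x0,y0 in big:
            q=np.array([(proj(f,X)+.5-[x0,y0])*S for X in pts(p)],np.float32)
            h=cv2.convexHull(q); d=np.zeros_like(m); cv2.fillConvexPoly(d,np.round(h*16).astype(np.int32),1,shift=4)
            e+=1-(d&m).sum()/max((d|m).sum(),1)
        return e
    b=min((minimize(cost,[p0[0],p0[1],t],method='Nelder-Mead',options=dict(initial_simplex=[[p0[0],p0[1],t],[p0[0]+.01,p0[1],t],[p0[0],p0[1]+.01,t],[p0[0],p0[1],t+.15]])) for t in p0[2]+np.array([-.3,0,.3])),key=lambda z:z.fun)
    return b.x,b.fun
def run(names,p0,pts,thr,z):
    F=[imaging.grab_frame(n) for n in names]
    P=[(f,mask(f,proj(f,[p0[0],p0[1],z]),thr)) for f in F]
    for sel in [P]+[[q] for q in P]: print(*[np.round(v,4) for v in fit(sel,pts,p0)], [int(q[1].sum()) for q in sel])
E
python3 - <<'E'
from fit import *
run(['top','scene'],[.575,-.152,0.2],hexpts,60,.04)
run(['top','scene'],[.58,.198,0.2],platepts,60,.008)
for c in['top','scene']:
    f=imaging.grab_frame(c)
    for d in outline_of('vial_mid',c)[:1]+outline_of('holder',c)[:1]:
        ys,xs=np.nonzero(d['region']); print(c,round(d['score'],2),xs.min(),xs.max(),ys.min(),ys.max(),xs.mean(),ys.mean())
o=r.get_obs(); print(Rn.from_rotvec(o['orientation']).as_matrix().round(3))
E
```

```text
[ 0.568  -0.1535  0.2884] 0.1751 [1027, 1266]
[ 0.5673 -0.1558  0.3296] 0.1002 [1027]
[ 0.5673 -0.1528  0.3099] 0.0547 [1266]
[0.5734 0.2065 0.263 ] 0.2297 [888, 896]
[0.5739 0.2055 0.2764] 0.089 [888]
[0.5724 0.2081 0.2716] 0.1128 [896]
top 0.7 203 232 241 278 217.76770538243625 259.5014164305949
scene 0.49 229 273 243 286 251.22419627749576 264.02030456852793
scene 0.91 381 420 193 223 401.14054054054054 207.81486486486486
[[ 0.967  0.254  0.   ]
 [ 0.254 -0.967 -0.   ]
 [ 0.     0.    -1.   ]]
```

```bash
cat > plan.py <<'E'
from h import *
def tool(yaw,tilt):  # tilt>0: fingers towards robot (about +l)
    u=np.array([np.cos(yaw),np.sin(yaw),0]); l=np.array([-u[1],u[0],0])
    return Rn.from_rotvec(l*tilt)*Rn.from_matrix(np.array([u,-l,[0,0,-1]]).T)
def tcp(c,R,ahead): return np.array(c)+ahead*R.apply([0,0,1])
E
python3 - <<'E'
from plan import *
o=st(); R=tool(.31,np.radians(25)); c=[.5675,-.1545,.03]
for a in(-.13,.006): print(tcp(c,R,a),rows(tcp(c,R,a),R))
E
```

```text
{'clock': 1.9, 'joints': [1.2059, 0.477, 0.0224, 1.5554, -0.0115, 1.1093, -0.0831], 'tcp_pos': [0.1714, -0.6529, 0.2182], 'orientation': [3.1157, 0.4022, 0.0], 'contact_force': [-0.3467, 0.3058, 0.7259], 'grip_width': 0.0853}
[ 0.61982156 -0.13773996  0.14782001] ([1.129, -0.7688, 0.1408], [-0.0077, -0.2908, -0.0349])
[ 0.56508516 -0.15527354  0.02456215] ([1.0142, -0.7627, 0.3873], [-0.0077, -0.2908, -0.0349])
```

>>> carry_out:
  offset:
    - [0.65,-0.44,0.07]
    - [0.65,-0.44,0.07]
    - [0.65,-0.44,0.07]
    - [0.65,-0.44,0.07]
    - [0.65,-0.44,0.07]
    - [0.65,-0.44,0.07]
    - [0.65,-0.44,0.07]
    - [0.65,-0.44,0.07]
  turn:
    - [0,0,0]
    - [0,0,0]
    - [0,-0.05,0]
    - [0,-0.1,-0.01]
    - [0,-0.15,-0.02]
    - [0,-0.2,-0.02]
    - [0,-0.25,-0.03]
    - [0,-0.29,-0.035]
  hand: 0

```text
clock: 2.7
tcp_pos: [0.4323, -0.3549, 0.1833]
orientation: [2.976, 0.469, -0.662]
contact_force: [1.3, -0.3, -0.9]
grip_width: 0.0855
```

```bash
python3 - <<'E'
from plan import *
o=st(); R=tool(.31,np.radians(25)); c=[.5675,-.1545,.03]
for a in(-.13,.006): print(tcp(c,R,a),rows(tcp(c,R,a),R))
E
```

```text
{'clock': 2.7, 'joints': [0.4454, 0.5027, -0.0519, 1.6761, 0.3047, 1.3232, -0.9915], 'tcp_pos': [0.4323, -0.3549, 0.1833], 'orientation': [2.9762, 0.4695, -0.6622], 'contact_force': [1.293, -0.3256, -0.8701], 'grip_width': 0.0855}
[ 0.61982156 -0.13773996  0.14782001] ([0.4752, -0.2981, -0.1398], [-0.0062, -0.0001, 0.0033])
[ 0.56508516 -0.15527354  0.02456215] ([0.4752, -0.2956, 0.1322], [-0.0062, -0.0001, 0.0033])
```

>>> carry_out:
  offset:
    - [0.475,-0.298,-0.14]
    - [0.475,-0.298,-0.14]
    - [0.475,-0.298,-0.14]
    - [0.475,-0.298,-0.14]
    - [0.475,-0.298,-0.14]
    - [0.475,-0.298,-0.14]
    - [0.475,-0.298,-0.14]
    - [0.475,-0.298,-0.14]
  turn:
    - [0,0,0]
    - [-0.006,0,0.003]
    - [-0.006,0,0.003]
    - [-0.006,0,0.003]
    - [-0.006,0,0.003]
    - [-0.006,0,0.003]
    - [-0.006,0,0.003]
    - [-0.006,0,0.003]

```text
clock: 3.5
tcp_pos: [0.6184, -0.1401, 0.1477]
orientation: [2.969, 0.464, -0.657]
contact_force: [-1.7, -1.2, -0.2]
grip_width: 0.0854
```

```bash
python3 - <<'E'
from plan import *
o=st(); R=tool(.31,np.radians(25)); c=[.5675,-.1545,.03]
for a in(-.13,-.05,.006): print(tcp(c,R,a),rows(tcp(c,R,a),R))
f=imaging.grab_frame('scene'); save(f,'a2.png',(150,130,390,310),3)
E
```

```text
{'clock': 3.5, 'joints': [0.1254, 0.7132, -0.1301, 1.3919, 0.2173, 1.4636, -1.322], 'tcp_pos': [0.6184, -0.1401, 0.1477], 'orientation': [2.9695, 0.4636, -0.6572], 'contact_force': [-1.7221, -1.1946, -0.1996], 'grip_width': 0.0854}
[ 0.61982156 -0.13773996  0.14782001] ([0.0038, -0.0036, -0.0019], [-0.0011, -0.0006, 0.0001])
[ 0.58762368 -0.14805383  0.07531539] ([0.0036, -0.0033, 0.1581], [-0.0011, -0.0006, 0.0001])
[ 0.56508516 -0.15527354  0.02456215] ([0.0035, -0.0032, 0.2701], [-0.0011, -0.0006, 0.0001])
```

View pics/a2.png

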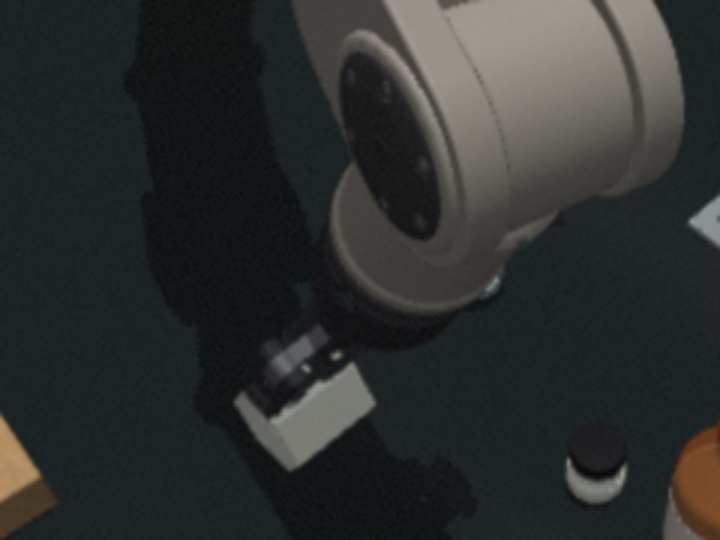

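The gripper (290,360) is lined up over the rack (305,420), so I descend.

>>> carry_out:
  offset:
    - [0,0,0.06]
    - [0,0,0.12]
    - [0,0,0.17]
    - [0,0,0.21]
    - [0,0,0.24]
    - [0,0,0.268]
    - [0,0,0.268]
    - [0,0,0.268]
  turn:
    - [0,0,0]
    - [0,0,0]
    - [0,0,0]
    - [0,0,0]
    - [0,0,0]
    - [0,0,0]
    - [0,0,0]
    - [0,0,0]

```text
clock: 4.35
tcp_pos: [0.5646, -0.1583, 0.0272]
orientation: [2.971, 0.46, -0.655]
contact_force: [-0.2, 0.8, -0.5]
grip_width: 0.0852
```

```bash
python3 - <<'E'
from plan import *
o=st(); R=tool(.31,np.radians(25)); c=[.5675,-.1545,.03]
for a in(.006,): print(tcp(c,R,a),rows(tcp(c,R,a),R))
f=imaging.grab_frame('scene'); save(f,'a3.png',(190,200,350,320),4)
E
```

```text
{'clock': 4.35, 'joints': [0.1586, 0.7765, -0.125, 1.5903, 0.2517, 1.2039, -1.3541], 'tcp_pos': [0.5646, -0.1583, 0.0272], 'orientation': [2.9705, 0.4597, -0.6554], 'contact_force': [-0.1835, 0.7817, -0.5416], 'grip_width': 0.0852}
[ 0.56508516 -0.15527354  0.02456215] ([0.0047, -0.0054, 0.0037], [-0.0014, -0.0014, -0.0017])
```

View pics/a3.png

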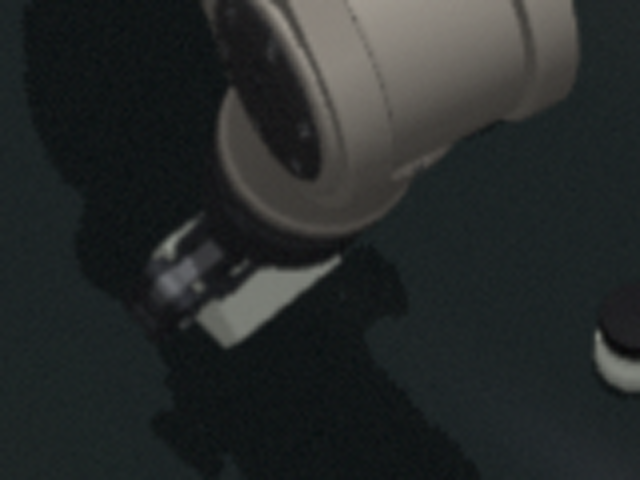

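The fingers straddle the rack's ends (near finger at 180,290). I correct by about 3 mm and close.

>>> carry_out:
  offset:
    - [0.005,-0.005,0.003]
    - [0.005,-0.005,0.003]
    - [0.005,-0.005,0.003]
  turn:
    - [0,0,0]
    - [0,0,0]
    - [0,0,0]

```text
clock: 4.7
tcp_pos: [0.5654, -0.1547, 0.0246]
orientation: [2.97, 0.461, -0.656]
contact_force: [0.1, 0.0, -0.7]
grip_width: 0.0853
```

>>> carry_out:
  offset:
    - [0,0,0]
    - [0,0,0]
    - [0,0,0]
    - [0,0,0]
    - [0,0,0]
    - [0,0,0]
    - [0,0,0]
    - [0,0,0]
  turn:
    - [0,0,0]
    - [0,0,0]
    - [0,0,0]
    - [0,0,0]
    - [0,0,0]
    - [0,0,0]
    - [0,0,0]
    - [0,0,0]
  hand: 1
  force: 60

```text
clock: 5.5
tcp_pos: [0.5659, -0.1547, 0.025]
orientation: [2.971, 0.461, -0.654]
contact_force: [2.3, 1.5, 5.7]
grip_width: 0.0646
```

```bash
cat >> plan.py <<'E'
def rollrows(center,yaw,deg,n,o,lift=0.0):
    "rows that roll about the near lower edge; center = rack centre now"
    u=np.array([np.cos(yaw),np.sin(yaw),0]); l=np.array([-u[1],u[0],0])
    piv=np.array(center)-.01732*u; piv[2]=0
    R0=Rn.from_rotvec(o['orientation']); p0=np.array(o['tcp_pos'])
    for i in range(1,n+1):
        D=Rn.from_rotvec(-l*np.radians(deg*i/n))
        p=piv+D.apply(p0-piv)+[0,0,lift]
        a,b=rows(p,D*R0,o); print(np.round(a,3).tolist(),np.round(b,3).tolist())
    print('end',p)
E
python3 - <<'E'
from plan import *
o=st(); R=Rn.from_rotvec(o['orientation']); print(R.as_matrix().round(3))
y=R.apply([0,1,0]); yaw=np.arctan2(y[0],-y[1]); print('yaw',yaw)
u=np.array([np.cos(.31),np.sin(.31)]); l=np.array([-u[1],u[0]])
c=np.array([.5675,-.1545]); t=np.array(o['tcp_pos'])[:2]
c=c+l*(l@(t-c)); print(c); rollrows([*c,.03],.31,60,16,o)
E
```

```text
{'clock': 5.5, 'joints': [0.1544, 0.7799, -0.1262, 1.5895, 0.2508, 1.2011, -1.3585], 'tcp_pos': [0.5659, -0.1547, 0.025], 'orientation': [2.971, 0.4606, -0.654], 'contact_force': [2.2748, 1.4965, 5.7014], 'grip_width': 0.0646}
[[ 0.865  0.303 -0.4  ]
 [ 0.275 -0.953 -0.126]
 [-0.42  -0.001 -0.908]]
yaw 0.30742557434959417
[ 0.56741261 -0.1542272 ]
[-0.004, 0.0, -0.0] [0.0, 0.044, -0.0]
[-0.008, 0.0, -0.0] [0.0, 0.087, -0.0]
[-0.012, 0.0, -0.0] [0.0, 0.131, -0.0]
[-0.015, 0.0, 0.0] [0.0, 0.174, -0.0]
[-0.019, 0.0, 0.001] [0.0, 0.218, -0.0]
[-0.023, 0.0, 0.002] [0.0, 0.262, -0.0]
[-0.027, 0.0, 0.003] [0.001, 0.305, -0.001]
[-0.03, 0.0, 0.004] [0.001, 0.349, -0.001]
[-0.034, 0.0, 0.006] [0.001, 0.393, -0.001]
[-0.037, 0.0, 0.008] [0.001, 0.436, -0.001]
[-0.04, 0.0, 0.01] [0.001, 0.48, -0.001]
[-0.044, 0.0, 0.012] [0.001, 0.524, -0.001]
[-0.047, 0.0, 0.014] [0.001, 0.567, -0.001]
[-0.049, 0.0, 0.017] [0.001, 0.611, -0.001]
[-0.052, 0.0, 0.02] [0.001, 0.654, -0.001]
[-0.054, 0.0, 0.023] [0.001, 0.698, -0.001]
end [ 0.53778904 -0.16371645  0.02608311]
```

>>> carry_out:
  offset:
    - [-0.004,0,0]
    - [-0.008,0,0]
    - [-0.012,0,0]
    - [-0.015,0,0]
    - [-0.019,0,0.001]
    - [-0.023,0,0.002]
    - [-0.027,0,0.003]
    - [-0.03,0,0.004]
  turn:
    - [0,0.044,0]
    - [0,0.087,0]
    - [0,0.131,0]
    - [0,0.174,0]
    - [0,0.218,0]
    - [0,0.262,0]
    - [0,0.305,0]
    - [0,0.349,0]

```text
clock: 6.3
tcp_pos: [0.5519, -0.159, 0.0297]
orientation: [-3.087, -0.479, -0.143]
contact_force: [-0.3, 2.2, 2.6]
grip_width: 0.0648
```

```bash
python3 - <<'E'
from plan import *
o=st(); R0=Rn.from_rotvec([2.971,.4606,-.654]); p0=np.array([.5659,-.1547,.025]); yaw=.3085
u=np.array([np.cos(yaw),np.sin(yaw),0]); l=np.array([-u[1],u[0],0]); piv=np.array([.5674,-.1542,0])-.01732*u
for d in range(30,64,4)if 0 else [34,38,42,46,50,54,57,60]:
    D=Rn.from_rotvec(-l*np.radians(d)); print(piv+D.apply(p0-piv),*rows(piv+D.apply(p0-piv),D*R0,o))
E
```

```text
{'clock': 6.3, 'joints': [0.4009, 0.5415, -0.2562, 1.986, 0.1658, 0.5527, -1.2152], 'tcp_pos': [0.5519, -0.159, 0.0297], 'orientation': [-3.0867, -0.4792, -0.1432], 'contact_force': [-0.2779, 2.1795, 2.6304], 'grip_width': 0.0648}
[ 0.55001642 -0.15976169  0.02952708] [-0.0041, 0.0003, -0.0001] [0.0007, 0.045, -0.0]
[ 0.54805611 -0.16038639  0.02939016] [-0.0082, 0.0003, -0.0002] [0.0008, 0.0915, -0.0]
[ 0.54610968 -0.16100667  0.02911007] [-0.0123, 0.0003, -0.0] [0.0008, 0.1381, -0.0001]
[ 0.54418661 -0.1616195   0.02868815] [-0.0164, 0.0003, 0.0004] [0.0008, 0.1846, -0.0001]
[ 0.54229627 -0.1622219   0.02812646] [-0.0205, 0.0003, 0.0012] [0.0008, 0.2311, -0.0002]
[ 0.54044786 -0.16281095  0.02742775] [-0.0244, 0.0003, 0.0022] [0.0009, 0.2777, -0.0002]
[ 0.5390945  -0.16324223  0.02681581] [-0.0274, 0.0003, 0.0032] [0.0009, 0.3126, -0.0002]
[ 0.53777351 -0.16366319  0.02613037] [-0.0303, 0.0003, 0.0043] [0.0009, 0.3475, -0.0003]
```

Joint 6 would run out at the end of this roll, so I roll back and regrip with a larger pre-tilt.

```bash
python3 - <<'E'
from plan import *
o=r.get_obs(); R0=Rn.from_rotvec([2.971,.4606,-.654]); p0=np.array([.5659,-.1547,.025]); yaw=.3085
u=np.array([np.cos(yaw),np.sin(yaw),0]); l=np.array([-u[1],u[0],0]); piv=np.array([.5674,-.1542,0])-.01732*u
for d in [26,22,18,14,10,6,3,0]:
    D=Rn.from_rotvec(-l*np.radians(d)); print(*rows(piv+D.apply(p0-piv),D*R0,o))
E
```

```text
[0.0041, 0.0002, 0.001] [0.0007, -0.0481, 0.0001]
[0.0081, 0.0002, 0.0019] [0.0007, -0.0947, 0.0001]
[0.0121, 0.0002, 0.0032] [0.0006, -0.1412, 0.0002]
[0.0159, 0.0002, 0.0047] [0.0006, -0.1877, 0.0002]
[0.0196, 0.0002, 0.0065] [0.0006, -0.2343, 0.0002]
[0.0232, 0.0002, 0.0085] [0.0006, -0.2808, 0.0003]
[0.0258, 0.0002, 0.0102] [0.0005, -0.3157, 0.0003]
[0.0283, 0.0002, 0.012] [0.0005, -0.3506, 0.0003]
```

>>> carry_out:
  offset:
    - [0.004,0,0.001]
    - [0.008,0,0.002]
    - [0.012,0,0.003]
    - [0.016,0,0.0047]
    - [0.0196,0,0.0065]
    - [0.023,0,0.0085]
    - [0.026,0,0.01]
    - [0.0285,0,0.012]
  turn:
    - [0,-0.048,0]
    - [0,-0.095,0]
    - [0,-0.141,0]
    - [0,-0.188,0]
    - [0,-0.234,0]
    - [0,-0.281,0]
    - [0,-0.316,0]
    - [0,-0.35,0]

```text
clock: 7.1
tcp_pos: [0.5633, -0.1565, 0.0253]
orientation: [2.966, 0.457, -0.669]
contact_force: [-4.9, -0.3, 9.6]
grip_width: 0.0645
```

>>> carry_out:
  offset:
    - [0,0,0]
    - [0,0,0]
    - [0,0,0]
    - [0,0,0]
    - [0,0,0]
  turn:
    - [0,0,0]
    - [0,0,0]
    - [0,0,0]
    - [0,0,0]
    - [0,0,0]
  hand: 0

```text
clock: 7.6
tcp_pos: [0.5651, -0.1553, 0.0244]
orientation: [2.97, 0.46, -0.658]
contact_force: [-0.6, -0.4, -1.1]
grip_width: 0.0855
```

```bash
python3 - <<'E'
from plan import *
o=st(); c=[.5674,-.1542,.03]
for t in (33,41,49,55):
    R=tool(.3085,np.radians(t)); print(tcp(c,R,.006),*rows(tcp(c,R,.006),R))
E
```

```text
{'clock': 7.6, 'joints': [0.1533, 0.7811, -0.1237, 1.5896, 0.2501, 1.2019, -1.3577], 'tcp_pos': [0.5651, -0.1553, 0.0244], 'orientation': [2.9699, 0.4596, -0.6578], 'contact_force': [-0.6194, -0.4284, -1.1093], 'grip_width': 0.0855}
[ 0.56428644 -0.15519221  0.02496798] [-0.0018, -0.0008, -0.0004] [-0.0011, -0.0935, -0.0006]
[ 0.56364948 -0.15539519  0.02547174] [-0.0035, -0.0008, -0.0007] [-0.0011, -0.1865, -0.0006]
[ 0.56308552 -0.15557491  0.02606365] [-0.005, -0.0008, -0.0013] [-0.0012, -0.2796, -0.0005]
[ 0.56271712 -0.15569231  0.02655854] [-0.0062, -0.0008, -0.0018] [-0.0012, -0.3494, -0.0004]
```

>>> carry_out:
  offset:
    - [-0.001,0,0]
    - [-0.002,0,0]
    - [-0.003,0,-0.001]
    - [-0.004,0,-0.001]
    - [-0.005,0,-0.001]
    - [-0.006,0,-0.002]
    - [-0.006,0,-0.002]
    - [-0.006,0,-0.002]
  turn:
    - [0,-0.06,0]
    - [0,-0.12,0]
    - [0,-0.18,0]
    - [0,-0.24,0]
    - [0,-0.3,0]
    - [0,-0.35,0]
    - [0,-0.35,0]
    - [0,-0.35,0]

```text
clock: 8.4
tcp_pos: [0.563, -0.1557, 0.0258]
orientation: [2.637, 0.409, -1.373]
contact_force: [-0.9, -0.6, -0.1]
grip_width: 0.0854
```

```bash
python3 - <<'E'
from plan import *
from fit import *
o=st(); c=[.5674,-.1542,.03]
R=tool(.3085,np.radians(55)); print(tcp(c,R,.006),*rows(tcp(c,R,.006),R))
E
```

```text
{'clock': 8.4, 'joints': [0.0301, 1.0876, -0.0351, 1.2192, 0.285, 1.7692, -1.3496], 'tcp_pos': [0.563, -0.1557, 0.0258], 'orientation': [2.6369, 0.4094, -1.3733], 'contact_force': [-0.8942, -0.5874, -0.0839], 'grip_width': 0.0854}
[ 0.56271712 -0.15569231  0.02655854] [-0.0015, -0.0002, -0.0004] [-0.0011, 0.0001, 0.0003]
```

>>> carry_out:
  offset:
    - [0,0,0]
    - [0,0,0]
    - [0,0,0]
    - [0,0,0]
    - [0,0,0]
    - [0,0,0]
    - [0,0,0]
    - [0,0,0]
  turn:
    - [0,0,0]
    - [0,0,0]
    - [0,0,0]
    - [0,0,0]
    - [0,0,0]
    - [0,0,0]
    - [0,0,0]
    - [0,0,0]
  hand: 1
  force: 60

```text
clock: 9.2
tcp_pos: [0.5639, -0.156, 0.0278]
orientation: [2.637, 0.408, -1.372]
contact_force: [3.8, 0.6, 6.7]
grip_width: 0.0646
```

```bash
python3 - <<'E'
from plan import *
o=st(); rollrows([.5674,-.1542,.03],.3085,60,16,o)
E
```

```text
{'clock': 9.2, 'joints': [0.03, 1.0861, -0.0347, 1.2172, 0.2855, 1.7722, -1.3495], 'tcp_pos': [0.5639, -0.156, 0.0278], 'orientation': [2.6365, 0.408, -1.3723], 'contact_force': [3.8325, 0.5853, 6.699], 'grip_width': 0.0646}
[-0.004, 0.0, 0.002] [0.0, 0.044, -0.0]
[-0.007, 0.0, 0.004] [0.0, 0.087, -0.0]
[-0.01, 0.0, 0.007] [0.0, 0.131, -0.0]
[-0.013, 0.0, 0.01] [0.0, 0.174, -0.0]
[-0.016, 0.0, 0.013] [0.0, 0.218, -0.0]
[-0.018, 0.0, 0.016] [0.0, 0.262, -0.0]
[-0.021, 0.0, 0.019] [0.0, 0.305, -0.0]
[-0.023, 0.0, 0.022] [0.0, 0.349, -0.0]
[-0.025, 0.0, 0.026] [0.0, 0.393, -0.0]
[-0.026, 0.0, 0.03] [0.0, 0.436, -0.0]
[-0.028, 0.0, 0.033] [0.0, 0.48, -0.0]
[-0.029, 0.0, 0.037] [0.0, 0.524, -0.001]
[-0.03, 0.0, 0.041] [0.0, 0.567, -0.001]
[-0.031, 0.0, 0.045] [0.001, 0.611, -0.001]
[-0.031, 0.0, 0.049] [0.001, 0.654, -0.001]
[-0.032, 0.0, 0.053] [0.001, 0.698, -0.001]
end [ 0.5345228  -0.16535386  0.02550174]
```

>>> carry_out:
  offset:
    - [-0.004,0,0.002]
    - [-0.007,0,0.004]
    - [-0.01,0,0.007]
    - [-0.013,0,0.01]
    - [-0.016,0,0.013]
    - [-0.018,0,0.016]
    - [-0.021,0,0.019]
    - [-0.023,0,0.022]
  turn:
    - [0,0.044,0]
    - [0,0.087,0]
    - [0,0.131,0]
    - [0,0.174,0]
    - [0,0.218,0]
    - [0,0.262,0]
    - [0,0.305,0]
    - [0,0.349,0]

```text
clock: 10.0
tcp_pos: [0.5488, -0.1605, 0.0312]
orientation: [2.97, 0.46, -0.654]
contact_force: [-0.2, 0.1, 7.1]
grip_width: 0.0646
```

```bash
python3 - <<'E'
from plan import *
o=st(); R0=Rn.from_rotvec([2.6365,.408,-1.3723]); p0=np.array([.5639,-.156,.0278]); yaw=.3085
u=np.array([np.cos(yaw),np.sin(yaw),0]); l=np.array([-u[1],u[0],0]); piv=np.array([.5674,-.1542,0])-.01732*u
for d in [30,34,38,42,46,50,54,57,60]:
    D=Rn.from_rotvec(-l*np.radians(d)); print(*rows(piv+D.apply(p0-piv),D*R0,o))
E
```

```text
{'clock': 10.0, 'joints': [0.1647, 0.7513, -0.1246, 1.632, 0.2535, 1.1864, -1.3538], 'tcp_pos': [0.5488, -0.1605, 0.0312], 'orientation': [2.97, 0.4598, -0.6544], 'contact_force': [-0.1724, 0.0683, 7.0798], 'grip_width': 0.0646}
[0.0004, 0.0006, 0.0007] [0.0003, -0.0017, -0.0002]
[-0.0033, 0.0006, 0.0029] [0.0003, 0.0449, -0.0002]
[-0.0068, 0.0006, 0.0054] [0.0004, 0.0914, -0.0003]
[-0.0101, 0.0006, 0.0081] [0.0004, 0.1379, -0.0003]
[-0.0133, 0.0006, 0.0111] [0.0005, 0.1845, -0.0003]
[-0.0162, 0.0006, 0.0142] [0.0005, 0.231, -0.0004]
[-0.0189, 0.0006, 0.0176] [0.0006, 0.2776, -0.0004]
[-0.0208, 0.0006, 0.0202] [0.0006, 0.3125, -0.0005]
[-0.0225, 0.0006, 0.0229] [0.0006, 0.3474, -0.0005]
```

>>> carry_out:
  offset:
    - [-0.0033,0,0.003]
    - [-0.0068,0,0.0054]
    - [-0.01,0,0.008]
    - [-0.0133,0,0.011]
    - [-0.0162,0,0.014]
    - [-0.019,0,0.0175]
    - [-0.021,0,0.02]
    - [-0.0225,0,0.023]
  turn:
    - [0,0.045,0]
    - [0,0.091,0]
    - [0,0.138,0]
    - [0,0.185,0]
    - [0,0.231,0]
    - [0,0.278,0]
    - [0,0.313,0]
    - [0,0.348,0]

```text
clock: 10.8
tcp_pos: [0.5341, -0.1652, 0.0268]
orientation: [-3.089, -0.478, -0.135]
contact_force: [-10.4, 5.7, 31.7]
grip_width: 0.0645
```

>>> carry_out:
  offset:
    - [0,0,0]
  turn:
    - [0,0,0]

```text
clock: 10.9
tcp_pos: [0.534, -0.1651, 0.0268]
orientation: [-3.089, -0.476, -0.137]
contact_force: [-8.2, 4.0, 26.0]
grip_width: 0.0643
```

```bash
python3 - <<'E'
from plan import *
o=st()
f=imaging.grab_frame('scene'); save(f,'a4.png',(170,200,330,320),4)
E
```

```text
{'clock': 10.9, 'joints': [0.4173, 0.5293, -0.254, 2.02, 0.1666, 0.5346, -1.2034], 'tcp_pos': [0.534, -0.1651, 0.0268], 'orientation': [-3.089, -0.4762, -0.1368], 'contact_force': [-8.2254, 4.0405, 25.9709], 'grip_width': 0.0643}
```

View pics/a4.png

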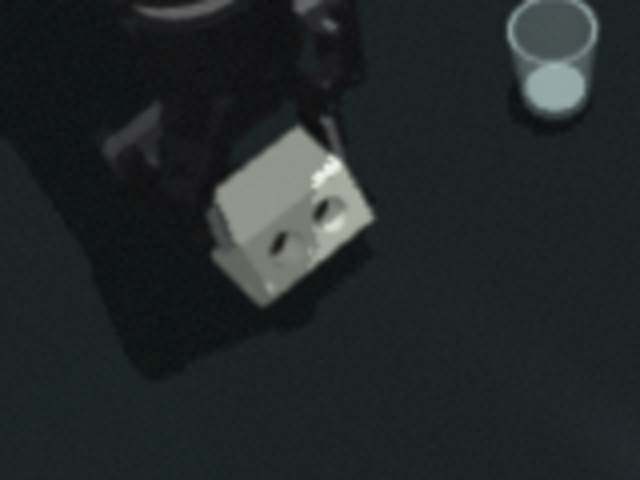

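The rack has rolled one face and lies flat, with the wells at (285,245) and (330,210) now on the upper slanting face away from the robot. I release and repeat.

>>> carry_out:
  offset:
    - [0,0,0]
    - [0,0,0]
    - [0,0,0]
    - [0,0,0]
    - [0,0,0]
  turn:
    - [0,0,0]
    - [0,0,0]
    - [0,0,0]
    - [0,0,0]
    - [0,0,0]
  hand: 0

```text
clock: 11.45
tcp_pos: [0.5337, -0.1649, 0.0235]
orientation: [-3.088, -0.478, -0.129]
contact_force: [0.2, 0.1, 0.4]
grip_width: 0.0856
```

```bash
python3 - <<'E'
from plan import *
o=st(); c=[.5334,-.165,.03]
for t in (2,10,18,26,34,42,50,57):
    R=tool(.3085,np.radians(t)); print(*rows(tcp(c,R,.005),R))
E
```

```text
{'clock': 11.45, 'joints': [0.4147, 0.536, -0.2517, 2.0181, 0.1684, 0.5348, -1.2039], 'tcp_pos': [0.5337, -0.1649, 0.0235], 'orientation': [-3.0879, -0.4783, -0.1291], 'contact_force': [0.2458, 0.0956, 0.3852], 'grip_width': 0.0856}
[-0.0007, -0.0001, -0.003] [-0.0009, -0.0791, -0.0008]
[-0.0021, -0.0001, -0.0033] [-0.001, -0.1722, -0.0007]
[-0.0034, -0.0001, -0.0037] [-0.001, -0.2653, -0.0006]
[-0.0046, -0.0001, -0.0044] [-0.0011, -0.3584, -0.0006]
[-0.0058, -0.0001, -0.0052] [-0.0011, -0.4514, -0.0005]
[-0.0068, -0.0001, -0.0061] [-0.0012, -0.5445, -0.0004]
[-0.0077, -0.0001, -0.0072] [-0.0012, -0.6376, -0.0003]
[-0.0083, -0.0001, -0.0082] [-0.0012, -0.7191, -0.0003]
```

>>> carry_out:
  offset:
    - [-0.001,0,-0.003]
    - [-0.002,0,-0.003]
    - [-0.0034,0,-0.004]
    - [-0.0046,0,-0.0044]
    - [-0.006,0,-0.005]
    - [-0.007,0,-0.006]
    - [-0.0077,0,-0.007]
    - [-0.0083,0,-0.008]
  turn:
    - [-0.001,-0.08,-0.001]
    - [-0.001,-0.172,-0.001]
    - [-0.001,-0.265,-0.001]
    - [-0.001,-0.358,-0.001]
    - [-0.001,-0.451,0]
    - [-0.001,-0.544,0]
    - [-0.001,-0.638,0]
    - [-0.001,-0.719,0]

```text
clock: 12.25
tcp_pos: [0.5303, -0.1654, 0.027]
orientation: [2.604, 0.406, -1.421]
contact_force: [0.1, -0.2, 0.2]
grip_width: 0.0853
```

>>> carry_out:
  offset:
    - [0,0,0]
    - [0,0,0]
  turn:
    - [0,0,0]
    - [0,0,0]

```text
clock: 12.45
tcp_pos: [0.5293, -0.1662, 0.0262]
orientation: [2.609, 0.406, -1.415]
contact_force: [0.5, 0.8, 0.9]
grip_width: 0.0854
```

>>> carry_out:
  offset:
    - [0,0,0]
    - [0,0,0]
    - [0,0,0]
    - [0,0,0]
    - [0,0,0]
    - [0,0,0]
    - [0,0,0]
    - [0,0,0]
  turn:
    - [0,0,0]
    - [0,0,0]
    - [0,0,0]
    - [0,0,0]
    - [0,0,0]
    - [0,0,0]
    - [0,0,0]
    - [0,0,0]
  hand: 1
  force: 60

```text
clock: 13.25
tcp_pos: [0.5306, -0.1669, 0.0295]
orientation: [2.609, 0.403, -1.412]
contact_force: [3.9, 1.1, 7.8]
grip_width: 0.0646
```

```bash
python3 - <<'E'
from plan import *
o=st(); rollrows([.5334,-.165,.03],.3085,60,16,o)
E
```

```text
{'clock': 13.25, 'joints': [0.0374, 1.0585, -0.026, 1.305, 0.2949, 1.7419, -1.3537], 'tcp_pos': [0.5306, -0.1669, 0.0295], 'orientation': [2.6093, 0.4031, -1.4116], 'contact_force': [3.9231, 1.0953, 7.8292], 'grip_width': 0.0646}
[-0.004, 0.0, 0.002] [0.0, 0.044, 0.0]
[-0.007, 0.0, 0.005] [0.0, 0.087, 0.0]
[-0.01, 0.0, 0.008] [0.0, 0.131, 0.0]
[-0.013, 0.0, 0.011] [0.0, 0.174, 0.0]
[-0.016, 0.0, 0.014] [0.0, 0.218, 0.0]
[-0.019, 0.0, 0.017] [0.001, 0.262, 0.0]
[-0.021, 0.0, 0.021] [0.001, 0.305, 0.0]
[-0.023, 0.0, 0.024] [0.001, 0.349, 0.0]
[-0.025, 0.0, 0.028] [0.001, 0.393, 0.0]
[-0.027, 0.0, 0.032] [0.001, 0.436, 0.0]
[-0.028, 0.0, 0.036] [0.001, 0.48, 0.0]
[-0.03, 0.0, 0.04] [0.001, 0.524, 0.0]
[-0.03, 0.0, 0.045] [0.001, 0.567, 0.0]
[-0.031, 0.0, 0.049] [0.001, 0.611, 0.0]
[-0.031, 0.0, 0.053] [0.001, 0.654, 0.0]
[-0.031, 0.0, 0.057] [0.002, 0.698, 0.0]
end [ 0.499525   -0.17683802  0.02694058]
```

>>> carry_out:
  offset:
    - [-0.004,0,0.002]
    - [-0.007,0,0.005]
    - [-0.01,0,0.008]
    - [-0.013,0,0.011]
    - [-0.016,0,0.014]
    - [-0.019,0,0.017]
    - [-0.021,0,0.021]
    - [-0.023,0,0.024]
  turn:
    - [0,0.044,0]
    - [0,0.087,0]
    - [0,0.131,0]
    - [0,0.174,0]
    - [0,0.218,0]
    - [0.001,0.262,0]
    - [0.001,0.305,0]
    - [0.001,0.349,0]

```text
clock: 14.05
tcp_pos: [0.5147, -0.1717, 0.0326]
orientation: [2.954, 0.456, -0.701]
contact_force: [0.7, -0.4, 5.2]
grip_width: 0.0644
```

```bash
python3 - <<'E'
from plan import *
o=st(); R0=Rn.from_rotvec([2.6093,.4031,-1.4116]); p0=np.array([.5306,-.1669,.0295]); yaw=.3085
u=np.array([np.cos(yaw),np.sin(yaw),0]); l=np.array([-u[1],u[0],0]); piv=np.array([.5334,-.165,0])-.01732*u
for d in [30,34,38,42,46,50,54,57,60]:
    D=Rn.from_rotvec(-l*np.radians(d)); print(*rows(piv+D.apply(p0-piv),D*R0,o))
E
```

```text
{'clock': 14.05, 'joints': [0.1739, 0.7268, -0.1128, 1.6948, 0.2633, 1.1768, -1.3492], 'tcp_pos': [0.5147, -0.1717, 0.0326], 'orientation': [2.9541, 0.4562, -0.7011], 'contact_force': [0.6813, -0.3914, 5.2174], 'grip_width': 0.0644}
[-0.0, 0.0004, -0.0] [-0.0003, -0.0016, 0.0001]
[-0.0039, 0.0004, 0.0025] [-0.0002, 0.045, 0.0001]
[-0.0075, 0.0004, 0.0052] [-0.0001, 0.0915, 0.0001]
[-0.0109, 0.0004, 0.0082] [-0.0, 0.138, 0.0001]
[-0.0141, 0.0005, 0.0115] [0.0001, 0.1846, 0.0001]
[-0.0171, 0.0005, 0.0149] [0.0002, 0.2311, 0.0001]
[-0.0199, 0.0005, 0.0186] [0.0003, 0.2777, 0.0001]
[-0.0217, 0.0005, 0.0214] [0.0003, 0.3126, 0.0001]
[-0.0235, 0.0005, 0.0244] [0.0004, 0.3475, 0.0001]
```

>>> carry_out:
  offset:
    - [-0.004,0,0.0025]
    - [-0.0075,0,0.005]
    - [-0.011,0,0.008]
    - [-0.014,0,0.0115]
    - [-0.017,0,0.015]
    - [-0.02,0,0.0185]
    - [-0.0217,0,0.0212]
    - [-0.0235,0,0.024]
  turn:
    - [0,0.045,0]
    - [0,0.091,0]
    - [0,0.138,0]
    - [0,0.185,0]
    - [0,0.231,0]
    - [0,0.278,0]
    - [0,0.313,0]
    - [0,0.348,0]

```text
clock: 14.85
tcp_pos: [0.4992, -0.1766, 0.0273]
orientation: [-3.097, -0.478, -0.086]
contact_force: [-1.7, 4.1, 17.3]
grip_width: 0.0644
```

>>> carry_out:
  offset:
    - [0,0,0]
  turn:
    - [0,0,0]

```text
clock: 14.95
tcp_pos: [0.4993, -0.1766, 0.0274]
orientation: [-3.096, -0.477, -0.088]
contact_force: [-1.7, 1.7, 11.2]
grip_width: 0.0642
```

>>> carry_out:
  offset:
    - [0,0,0]
    - [0,0,0]
    - [0,0,0]
    - [0,0,0]
    - [0,0,0]
  turn:
    - [0,0,0]
    - [0,0,0]
    - [0,0,0]
    - [0,0,0]
    - [0,0,0]
  hand: 0

```text
clock: 15.45
tcp_pos: [0.4988, -0.176, 0.025]
orientation: [-3.095, -0.479, -0.078]
contact_force: [0.7, -0.2, 0.5]
grip_width: 0.0851
```

```bash
python3 - <<'E'
from plan import *
o=st(); R=Rn.from_rotvec(o['orientation']); print(R.as_matrix().round(3))
for z in (.15,.22): print(*rows(np.array([o['tcp_pos'][0],o['tcp_pos'][1],z]),R))
E
```

```text
{'clock': 15.45, 'joints': [0.4307, 0.5072, -0.2372, 2.0652, 0.1698, 0.544, -1.1827], 'tcp_pos': [0.4988, -0.176, 0.025], 'orientation': [-3.0948, -0.4789, -0.0784], 'contact_force': [0.7062, -0.1705, 0.5075], 'grip_width': 0.0851}
[[ 0.952  0.302  0.048]
 [ 0.302 -0.953  0.016]
 [ 0.051 -0.001 -0.999]]
[0.0127, -0.0003, -0.2497] [0.0, 0.0, 0.0]
[0.0198, -0.0005, -0.3895] [0.0, 0.0, 0.0]
```

>>> carry_out:
  offset:
    - [0.002,0,-0.05]
    - [0.005,0,-0.13]
    - [0.013,0,-0.23]
    - [0.02,0,-0.33]
    - [0.02,0,-0.39]
    - [0.02,0,-0.39]
  turn:
    - [0,0,0]
    - [0,0,0]
    - [0,0,0]
    - [0,0,0]
    - [0,0,0]
    - [0,0,0]

```text
clock: 16.05
tcp_pos: [0.5018, -0.177, 0.2254]
orientation: [-3.099, -0.479, -0.092]
contact_force: [0.8, 0.2, 0.6]
grip_width: 0.0854
```

```bash
python3 - <<'E'
from plan import *
from fit import *
run(['top','scene'],[.5,-.1755,.3085],hexpts,60,.04)
yaw=.27;u=np.array([np.cos(yaw),np.sin(yaw),0]);H=np.array([.5733,.2068,0])
ax=-np.sin(np.radians(35))*u+[0,0,np.cos(np.radians(35))]; foot=H+.012*u+[0,0,.022]
ims=[]
for c,b in[('top',(190,235,250,285)),('scene',(370,165,430,215))]:
    f=imaging.grab_frame(c); im=f['pixels'][b[1]:b[3],b[0]:b[2],::-1].copy(); im=cv2.resize(im,None,fx=8,fy=8,interpolation=cv2.INTER_CUBIC)
    im=np.clip(im.astype(float)*1.8,0,255).astype(np.uint8)
    for s in(.022,.03,.05,.06):
        p=(proj(f,foot+s*ax)-[b[0],b[1]]+.5)*8; cv2.circle(im,tuple(int(v) for v in p),3,(0,0,255),-1)
    for th in np.linspace(0,2*np.pi,24):
        l=np.array([-u[1],u[0],0]); p=(proj(f,foot+.06*ax+.0085*(np.cos(th)*l+np.sin(th)*np.cross(ax,l)))-[b[0],b[1]]+.5)*8; cv2.circle(im,tuple(int(v) for v in p),1,(0,255,0),-1)
    q=[(proj(f,H+a*.04*u+bb*.03*np.array([-u[1],u[0],0])+[0,0,.008])-[b[0],b[1]]+.5)*8 for a,bb in((1,1),(1,-1),(-1,-1),(-1,1))]
    cv2.polylines(im,[np.int32(q)],True,(255,0,0),1)
    ims.append(im)
cv2.imwrite('pics/v5.png',np.vstack(ims)[:, :]); print(np.vstack(ims).shape)
cv2.imwrite('pics/v5.png',cv2.resize(np.hstack(ims),(800,333)))
print('foot',foot,'ax',ax)
E
```

```text
[ 0.5004 -0.1751  0.3223] 1.033 [1002, 1191]
[ 0.4932 -0.2301  0.9338] 0.5986 [1002]
[ 0.5005 -0.1749  0.3241] 0.0501 [1191]
(800, 480, 3)
foot [0.58486525 0.21000078 0.022     ] ax [-0.55279628 -0.15299087  0.81915204]
```

View pics/v5.png

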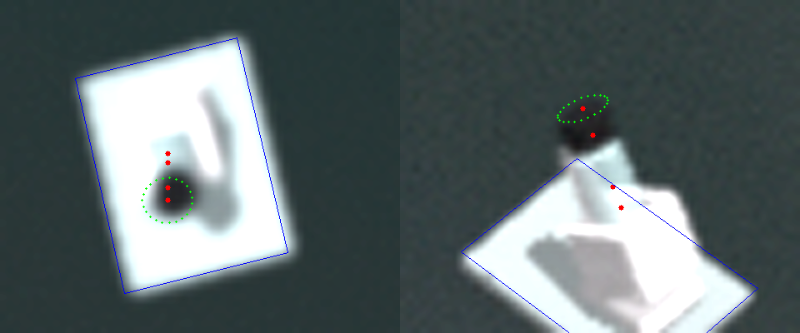

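The plate outline matches in both views. The cap is near the predicted ring: (178,192) against (168,200) on the left, (585,110) against (583,108) on the right, about 2–3 mm off. I go to the vial.

```bash
cat >> plan.py <<'E'
FOOT=np.array([.5849,.2095,.022]); AX=np.array([-.5528,-.153,.8192])
E
python3 - <<'E'
from plan import *
o=st(); R=tool(.27,np.radians(-12)); g=FOOT+.048*AX
for a in(-.1,.005): print(tcp(g,R,a),*rows(tcp(g,R,a),R))
E
```

```text
{'clock': 16.25, 'joints': [0.4971, 0.2326, -0.2991, 1.9157, 0.0509, 0.9623, -1.085], 'tcp_pos': [0.498, -0.176, 0.219], 'orientation': [-3.094, -0.4786, -0.0753], 'contact_force': [0.5853, 0.6005, -0.6551], 'grip_width': 0.0852}
[0.53832768 0.19661034 0.15913636] [0.2958, -0.6857, 0.1361] [-0.0048, 0.1069, 0.0243]
[0.5593675  0.20243328 0.05643086] [0.3293, -0.6836, 0.3434] [-0.0048, 0.1069, 0.0243]
```

>>> carry_out:
  offset:
    - [0.3,-0.686,0.136]
    - [0.3,-0.686,0.136]
    - [0.3,-0.686,0.136]
    - [0.3,-0.686,0.136]
    - [0.3,-0.686,0.136]
    - [0.3,-0.686,0.136]
    - [0.3,-0.686,0.136]
    - [0.3,-0.686,0.136]
  turn:
    - [0,0,0]
    - [0,0.03,0.01]
    - [-0.005,0.07,0.024]
    - [-0.005,0.107,0.024]
    - [-0.005,0.107,0.024]
    - [-0.005,0.107,0.024]
    - [-0.005,0.107,0.024]
    - [-0.005,0.107,0.024]

```text
clock: 17.05
tcp_pos: [0.5398, 0.2013, 0.1584]
orientation: [-3.067, -0.424, -0.322]
contact_force: [-1.0, 0.2, -1.0]
grip_width: 0.0856
```

>>> carry_out:
  offset:
    - [0,0,0]
  turn:
    - [0,0,0]

```text
clock: 17.15
tcp_pos: [0.5394, 0.203, 0.1584]
orientation: [-3.065, -0.43, -0.321]
contact_force: [-0.5, -0.2, 0.3]
grip_width: 0.0856
```

```bash
python3 - <<'E'
from plan import *
from fit import *
o=st(); R=tool(.27,np.radians(-12)); g=FOOT+.048*AX
for a in(-.1,-.03,.005): print(tcp(g,R,a),*rows(tcp(g,R,a),R,o))
run(['top','scene'],[.5,-.1755,.3085],hexpts,60,.04)
ims=[]
for c,b in[('top',(370,260,420,310)),('scene',(200,210,250,260))]:
    f=imaging.grab_frame(c); q=proj(f,[.5,-.1755,.05]); x0,y0=int(q[0]-25),int(q[1]-25)
    im=cv2.resize(f['pixels'][y0:y0+50,x0:x0+50,::-1],None,fx=8,fy=8,interpolation=cv2.INTER_CUBIC)
    l=np.array([-np.sin(.3085),np.cos(.3085)]); 
    for s in(-.014,.014):
        pts=[]
        for th in np.linspace(0,6.28,40): 
            X=[.5004+l[0]*s+.0095*np.cos(th),-.1752+l[1]*s+.0095*np.sin(th),.06]; pts.append((proj(f,X)-[x0,y0]+.5)*8)
        cv2.polylines(im,[np.int32(pts)],True,(0,0,255),1)
    ims.append(im)
cv2.imwrite('pics/r6.png',np.hstack(ims))
E
```

```text
{'clock': 17.15, 'joints': [-0.1221, 0.3165, -0.4408, 1.997, 0.2974, 0.6732, -2.0385], 'tcp_pos': [0.5394, 0.203, 0.1584], 'orientation': [-3.065, -0.4298, -0.321], 'contact_force': [-0.5075, -0.2168, 0.2572], 'grip_width': 0.0856}
[0.53832768 0.19661034 0.15913636] [-0.0052, 0.0116, -0.0027] [-0.0019, 0.0004, 0.0056]
[0.55235422 0.2004923  0.09066603] [-0.0051, 0.012, 0.1373] [-0.0019, 0.0004, 0.0056]
[0.5593675  0.20243328 0.05643086] [-0.005, 0.0122, 0.2073] [-0.0019, 0.0004, 0.0056]
[ 0.5012 -0.176   0.3003] 0.1939 [1005, 1209]
[ 0.5007 -0.1773  0.3182] 0.1173 [1005]
[ 0.5001 -0.1751  0.3321] 0.0591 [1209]
```

View pics/r6.png

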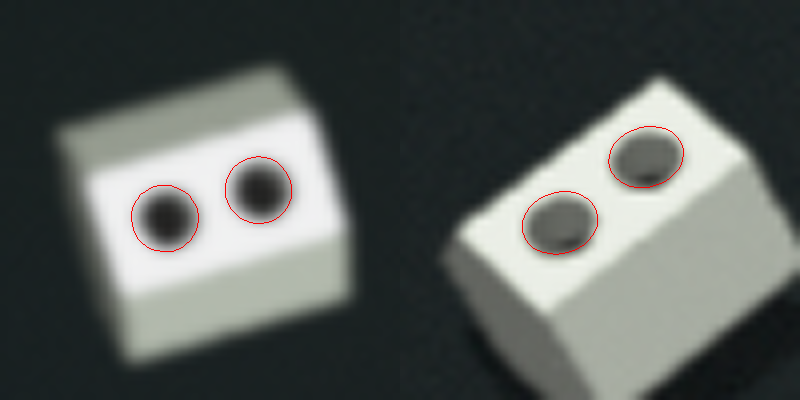

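The well face is up and both wells match my model (centre .5004, -.1752, yaw .31). I descend on the vial.

>>> carry_out:
  offset:
    - [-0.005,0.012,0.04]
    - [-0.005,0.012,0.08]
    - [-0.005,0.012,0.12]
    - [-0.005,0.012,0.15]
    - [-0.005,0.012,0.175]
    - [-0.005,0.012,0.195]
    - [-0.005,0.012,0.207]
    - [-0.005,0.012,0.207]
  turn:
    - [-0.002,0,0.005]
    - [-0.002,0,0.005]
    - [-0.002,0,0.005]
    - [-0.002,0,0.005]
    - [-0.002,0,0.005]
    - [-0.002,0,0.005]
    - [-0.002,0,0.005]
    - [-0.002,0,0.005]

```text
clock: 18.15
tcp_pos: [0.5614, 0.1962, 0.0583]
orientation: [-3.073, -0.406, -0.326]
contact_force: [-0.4, -0.3, -0.5]
grip_width: 0.0857
```

```bash
python3 - <<'E'
from plan import *
o=st(); R=tool(.27,np.radians(-12)); g=FOOT+.048*AX
print(tcp(g,R,.005),*rows(tcp(g,R,.005),R,o))
ims=[]
for c in('top','scene'):
    f=imaging.grab_frame(c); q=proj(f,[.56,.203,.06]); x0,y0=int(q[0]-30),int(q[1]-30)
    ims.append(np.clip(cv2.resize(f['pixels'][y0:y0+60,x0:x0+60,::-1],None,fx=6.6,fy=6.6,interpolation=cv2.INTER_CUBIC)*1.5,0,255))
cv2.imwrite('pics/g7.png',np.hstack(ims))
E
```

```text
{'clock': 18.15, 'joints': [-0.1967, 0.4831, -0.3356, 2.0301, 0.4456, 0.4841, -2.1672], 'tcp_pos': [0.5614, 0.1962, 0.0583], 'orientation': [-3.0735, -0.4061, -0.3259], 'contact_force': [-0.394, -0.3305, -0.4993], 'grip_width': 0.0857}
[0.5593675  0.20243328 0.05643086] [-0.0015, -0.0132, 0.0034] [0.0032, -0.0009, -0.0045][ WARN:0@2.626] global loadsave.cpp:1063 imwrite_ Unsupported depth image for selected encoder is fallbacked to CV_8U.
```

View pics/g7.png

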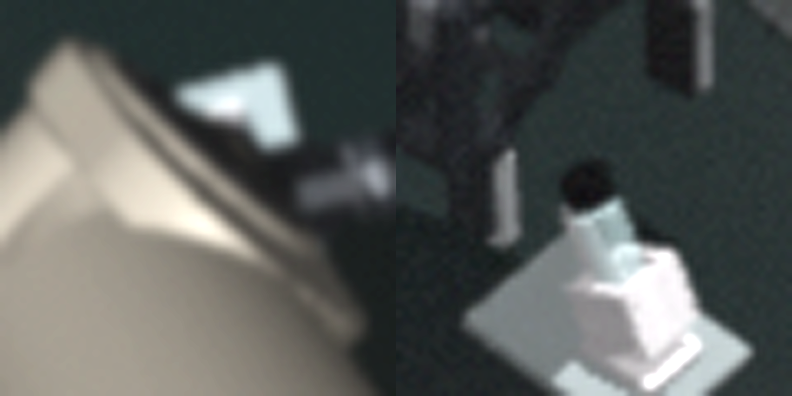

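The vial (585,220) stands between the open fingers. I undo the sideways overshoot, then check.

>>> carry_out:
  offset:
    - [-0.001,-0.007,0.003]
    - [-0.001,-0.012,0.003]
    - [-0.001,-0.012,0.003]
    - [-0.001,-0.012,0.003]
  turn:
    - [0.003,-0.001,-0.004]
    - [0.003,-0.001,-0.004]
    - [0.003,-0.001,-0.004]
    - [0.003,-0.001,-0.004]

```text
clock: 18.65
tcp_pos: [0.56, 0.2023, 0.0575]
orientation: [-3.068, -0.416, -0.324]
contact_force: [0.2, 0.0, -0.4]
grip_width: 0.0852
```

```bash
python3 - <<'E'
from plan import *
o=st(); R=tool(.27,np.radians(-12)); g=FOOT+.048*AX
print(tcp(g,R,.005),*rows(tcp(g,R,.005),R,o))
E
```

```text
{'clock': 18.65, 'joints': [-0.2025, 0.4856, -0.3394, 2.0287, 0.4454, 0.483, -2.1691], 'tcp_pos': [0.56, 0.2023, 0.0575], 'orientation': [-3.0683, -0.416, -0.3243], 'contact_force': [0.2439, 0.0366, -0.4108], 'grip_width': 0.0852}
[0.5593675  0.20243328 0.05643086] [-0.0015, -0.0006, 0.0019] [0.0, -0.0008, -0.0003]
```

>>> carry_out:
  offset:
    - [0,0,0]
    - [0,0,0]
    - [0,0,0]
    - [0,0,0]
    - [0,0,0]
    - [0,0,0]
    - [0,0,0]
    - [0,0,0]
  turn:
    - [0,0,0]
    - [0,0,0]
    - [0,0,0]
    - [0,0,0]
    - [0,0,0]
    - [0,0,0]
    - [0,0,0]
    - [0,0,0]
  hand: 1
  force: 35

```text
clock: 19.45
tcp_pos: [0.56, 0.202, 0.0574]
orientation: [-3.069, -0.416, -0.324]
contact_force: [-0.8, -1.4, 3.3]
grip_width: 0.0128
```

>>> carry_out:
  offset:
    - [0,0,0]
    - [0,0,0]
    - [0,0,0]
    - [0,0,0]
  turn:
    - [0,0,0]
    - [0,0,0]
    - [0,0,0]
    - [0,0,0]

```text
clock: 19.85
tcp_pos: [0.56, 0.202, 0.0574]
orientation: [-3.069, -0.415, -0.324]
contact_force: [-1.0, -1.0, 3.7]
grip_width: 0.0133
```

```bash
python3 - <<'E'
from plan import *
o=st(); R=Rn.from_rotvec(o['orientation']); print(R.as_matrix().round(3))
for s in(.03,.06,.09): print(*rows(o['tcp_pos']+s*AX,R,o))
f=imaging.grab_frame('scene'); q=proj(f,[.56,.203,.06]); x0,y0=int(q[0]-30),int(q[1]-30)
im=f['pixels'][y0:y0+60,x0:x0+60,::-1]; cv2.imwrite('pics/g8.png',np.clip(cv2.resize(im,None,fx=7,fy=7,interpolation=cv2.INTER_CUBIC)*1.5,0,255).astype(np.uint8))
E
```

```text
{'clock': 19.85, 'joints': [-0.2023, 0.4858, -0.3392, 2.0287, 0.4454, 0.483, -2.1691], 'tcp_pos': [0.56, 0.202, 0.0574], 'orientation': [-3.0685, -0.4154, -0.324], 'contact_force': [-0.9967, -0.9859, 3.6895], 'grip_width': 0.0133}
[[ 0.943  0.266  0.201]
 [ 0.26  -0.964  0.056]
 [ 0.209  0.    -0.978]]
[-0.0234, 0.0, -0.0553] [0.0, 0.0, 0.0]
[-0.0468, 0.0001, -0.1105] [0.0, 0.0, 0.0]
[-0.0702, 0.0001, -0.1658] [0.0, 0.0, 0.0]
```

View pics/g8.png

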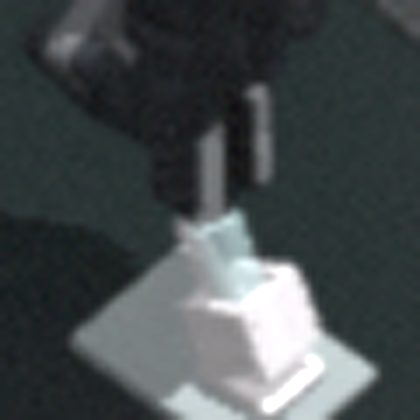

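Grip width reads 13 mm where 17 was expected. The pads are on the cap and upper body at (215,180), so soft pads are likely. I draw the vial out along its axis and then check it.

>>> carry_out:
  offset:
    - [-0.004,0,-0.009]
    - [-0.008,0,-0.018]
    - [-0.012,0,-0.028]
    - [-0.016,0,-0.037]
    - [-0.02,0,-0.046]
    - [-0.0234,0,-0.055]
    - [-0.027,0,-0.064]
    - [-0.031,0,-0.074]
  turn:
    - [0,0,0]
    - [0,0,0]
    - [0,0,0]
    - [0,0,0]
    - [0,0,0]
    - [0,0,0]
    - [0,0,0]
    - [0,0,0]

```text
clock: 20.7
tcp_pos: [0.5376, 0.1959, 0.0905]
orientation: [-3.069, -0.416, -0.324]
contact_force: [-0.5, 0.7, -0.8]
grip_width: 0.0131
```

>>> carry_out:
  offset:
    - [-0.008,0,-0.02]
    - [-0.016,0,-0.04]
    - [-0.024,0,-0.06]
    - [-0.032,0,-0.08]
    - [-0.032,0,-0.08]
  turn:
    - [0,0,0]
    - [0,0,0]
    - [0,0,0]
    - [0,0,0]
    - [0,0,0]

```text
clock: 21.2
tcp_pos: [0.5147, 0.1896, 0.1276]
orientation: [-3.068, -0.416, -0.327]
contact_force: [-0.1, -0.2, 0.1]
grip_width: 0.0131
```

```bash
python3 - <<'E'
from plan import *
o=st(); p=np.array(o['tcp_pos']); R=Rn.from_rotvec(o['orientation'])
ims=[]
for c in('top','scene'):
    f=imaging.grab_frame(c); q=proj(f,p); x0,y0=int(q[0]-30),int(q[1]-25)
    im=np.clip(cv2.resize(f['pixels'][y0:y0+60,x0:x0+60,::-1],None,fx=6.6,fy=6.6,interpolation=cv2.INTER_CUBIC)*1.8,0,255).astype(np.uint8)
    g=p-.005*R.apply([0,0,1])
    for s in(-.048,-.024,0,.012): 
        z=(proj(f,g+s*AX)-[x0,y0]+.5)*6.6; cv2.circle(im,tuple(int(v) for v in z),2,(0,0,255),-1)
    ims.append(im)
cv2.imwrite('pics/d9.png',np.hstack(ims))
E
```

```text
{'clock': 21.2, 'joints': [-0.1327, 0.316, -0.4251, 2.0869, 0.3349, 0.5832, -2.091], 'tcp_pos': [0.5147, 0.1896, 0.1276], 'orientation': [-3.068, -0.4156, -0.3268], 'contact_force': [-0.1233, -0.2097, 0.1482], 'grip_width': 0.0131}
```

View pics/d9.png

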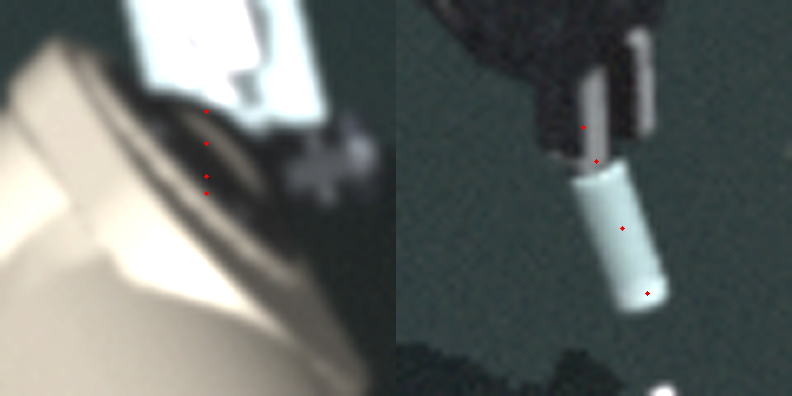

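The vial is out and firmly held, foot at about (642,303) and 2–3 mm from the prediction. I carry it over the rack and turn it upright.

```bash
cat >> plan.py <<'E'
UU=np.array([np.cos(.3085),np.sin(.3085),0]); LL=np.array([-UU[1],UU[0],0])
RC=np.array([.5004,-.1752,0]); W=RC-.014*LL
E
python3 - <<'E'
from plan import *
o=r.get_obs(); R=tool(.29,np.radians(23)); print(W, R.as_rotvec())
for z in(.215,.145):
    g=W+[0,0,z]; print(tcp(g,R,.005),*rows(tcp(g,R,.005),R,o))
E
```

```text
[ 0.50465082 -0.18853906  0.        ] [ 2.99158653  0.43684591 -0.60864516]
[ 0.50277874 -0.18909771  0.21039748] [-0.1845, 0.7235, -0.2113] [-0.0013, -0.4084, -0.0141]
[ 0.50277874 -0.18909771  0.14039748] [-0.2138, 0.7235, -0.0744] [-0.0013, -0.4084, -0.0141]
```

>>> carry_out:
  offset:
    - [-0.03,0,-0.09]
    - [-0.05,0.04,-0.17]
    - [-0.08,0.12,-0.21]
    - [-0.1,0.22,-0.21]
    - [-0.12,0.31,-0.21]
    - [-0.14,0.4,-0.21]
    - [-0.16,0.5,-0.21]
    - [-0.18,0.59,-0.21]
  turn:
    - [0,0,0]
    - [0,-0.04,0]
    - [0,-0.1,0]
    - [0,-0.16,0]
    - [0,-0.22,0]
    - [0,-0.28,0]
    - [0,-0.34,-0.01]
    - [-0.001,-0.408,-0.014]

```text
clock: 22.1
tcp_pos: [0.4874, -0.1267, 0.2099]
orientation: [2.99, 0.436, -0.614]
contact_force: [1.3, -0.3, 0.3]
grip_width: 0.013
```

```bash
python3 - <<'E'
from plan import *
o=st(); R=tool(.29,np.radians(23))
for z in(.215,.145):
    g=W+[0,0,z]; print(tcp(g,R,.005),*rows(tcp(g,R,.005),R,o))
E
```

```text
{'clock': 22.1, 'joints': [0.254, 0.4416, -0.2816, 1.7083, 0.2247, 1.4091, -1.3885], 'tcp_pos': [0.4874, -0.1267, 0.2099], 'orientation': [2.9905, 0.4357, -0.6143], 'contact_force': [1.3177, -0.288, 0.2677], 'grip_width': 0.013}
[ 0.50277874 -0.18909771  0.21039748] [-0.0061, 0.1284, 0.0015] [-0.0003, 0.0025, -0.0004]
[ 0.50277874 -0.18909771  0.14039748] [0.0491, 0.1284, 0.1301] [-0.0003, 0.0025, -0.0004]
```

>>> carry_out:
  offset:
    - [-0.003,0.07,0]
    - [0.01,0.128,0.03]
    - [0.035,0.128,0.09]
    - [0.049,0.128,0.13]
    - [0.049,0.128,0.13]
    - [0.049,0.128,0.13]
    - [0.049,0.128,0.13]
  turn:
    - [0,0,0]
    - [0,0,0]
    - [0,0,0]
    - [0,0,0]
    - [0,0,0]
    - [0,0,0]
    - [0,0,0]

```text
clock: 22.8
tcp_pos: [0.5038, -0.1861, 0.1416]
orientation: [2.992, 0.437, -0.606]
contact_force: [-0.8, -0.4, -0.4]
grip_width: 0.0133
```

```bash
python3 - <<'E'
from plan import *
o=st(); p=np.array(o['tcp_pos']); R=Rn.from_rotvec(o['orientation']); g=p-.005*R.apply([0,0,1]); print('g',g)
ims=[]
for c in('top','scene'):
    f=imaging.grab_frame(c); q=proj(f,g-[0,0,.04]); x0,y0=int(q[0]-30),int(q[1]-30)
    np.savez('m_'+c,**{k:f[k] for k in f})
    im=np.clip(cv2.resize(f['pixels'][y0:y0+60,x0:x0+60,::-1],None,fx=6.6,fy=6.6,interpolation=cv2.INTER_CUBIC)*1.3,0,255).astype(np.uint8)
    for X in [g+[0,0,z] for z in(-.05,-.025)]+[W+[0,0,.06],W+.028*LL+[0,0,.06]]:
        z=(proj(f,X)-[x0,y0]+.5)*6.6; cv2.circle(im,tuple(int(v) for v in z),2,(0,0,255),-1)
    ims.append(im); print(c,x0,y0)
cv2.imwrite('pics/e10.png',np.hstack(ims))
E
```

```text
{'clock': 22.8, 'joints': [0.3112, 0.5509, -0.2445, 1.7001, 0.2785, 1.2966, -1.3321], 'tcp_pos': [0.5038, -0.1861, 0.1416], 'orientation': [2.9918, 0.4374, -0.6063], 'contact_force': [-0.8303, -0.3501, -0.4164], 'grip_width': 0.0133}
g [ 0.50564782 -0.18549969  0.14617929]
top 357 256
scene 187 195
```

View pics/e10.png

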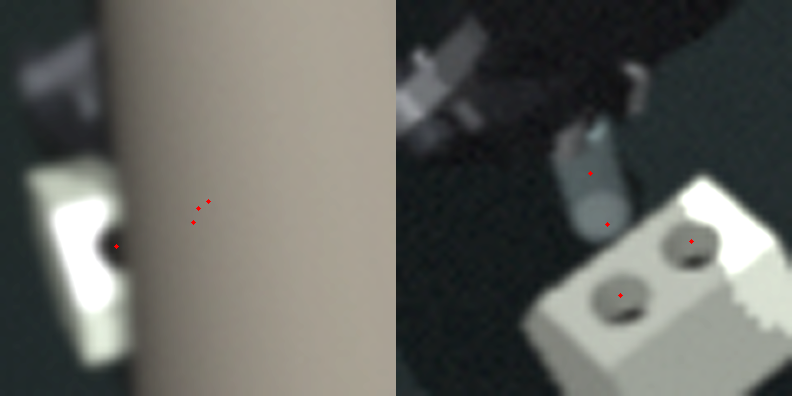

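The scene view (right half) shows the vial foot at about (603,215), 4–9 px from the model, and the chosen well at (620,296). In the top view the arm hides the vial. I fit the vial's edges in the scene picture.

```bash
cat > vfit.py <<'E'
from plan import *
from scipy.optimize import least_squares
def cyl(foot,ax,a,b,rad=.0085):
    e1=np.cross(ax,[0,1,0]);e1/=np.linalg.norm(e1);e2=np.cross(ax,e1)
    return [foot+s*ax+rad*(np.cos(t)*e1+np.sin(t)*e2) for s in(a,b) for t in np.linspace(0,2*np.pi,40,endpoint=False)]
def fitv(f,o,top=.028):
    p=np.array(o['tcp_pos']);R=Rn.from_rotvec(o['orientation']);g=p-.005*R.apply([0,0,1])
    l=R.apply([0,1,0]);l[2]=0;l/=np.linalg.norm(l);u=np.cross(l,[0,0,1.])
    if u[0]<0:u=-u
    G=cv2.cvtColor(f['pixels'],cv2.COLOR_RGB2GRAY).astype(float)
    q=proj(f,g-[0,0,.035]);x0,y0=int(q[0]-16),int(q[1]-16);S=6
    I=cv2.resize(G[y0:y0+32,x0:x0+32],None,fx=S,fy=S,interpolation=cv2.INTER_CUBIC)
    def mk(c,a,b,rad):
        h=cv2.convexHull(np.array([(proj(f,X)+.5-[x0,y0])*S for X in cyl(*c,a,b,rad)],np.float32));m=np.zeros(I.shape,np.uint8)
        cv2.fillConvexPoly(m,np.round(h*16).astype(np.int32),1,shift=4);return m
    def model(v):
        ax=Rn.from_rotvec(np.array(l)*v[2]).apply([0,0,1.]);foot=g+v[0]*u-v[1]*ax;return foot,ax
    def cost(v):   # inside brighter than thin ring outside: maximise edge contrast
        c=model(v);a=mk(c,0.,top,.0085)
        inn=mk(c,.0015,top,.0070);out=mk(c,-.0015,top,.0100)
        ri=(a>0)&(inn==0);ro=(out>0)&(a==0)
        ri[:0]=0;return -(I[ri].mean()-I[ro].mean())
    from scipy.optimize import differential_evolution
    s=differential_evolution(cost,[(-.006,.006),(.043,.054),(-.08,.08)],seed=1,maxiter=40,popsize=12)
    return s.x,s.fun,model(s.x)
E
python3 - <<'E'
from vfit import *
d=np.load('m_scene.npz'); f={k:d[k] for k in d.files}; o=r.get_obs()
print('u offset, s_foot, tilt:',*fitv(f,o))
print('u offset, s_foot, tilt:',*fitv(f,o,.022))
st()
E
```

```text
u offset, s_foot, tilt: [-2.30664996e-03  4.57476917e-02  8.14842327e-05] -17.862519206426555 (array([ 0.50338481, -0.18621751,  0.10054992]), array([-7.80767979e-05, -2.33172424e-05,  9.99999997e-01]))
u offset, s_foot, tilt: [-0.00452897  0.04763569  0.03091828] -15.75857862521162 (array([ 0.50266285, -0.18643312,  0.09868469]), array([-0.02962065, -0.00884606,  0.99952207]))
{'clock': 22.9, 'joints': [0.3112, 0.5505, -0.2445, 1.7004, 0.2785, 1.2963, -1.3322], 'tcp_pos': [0.5037, -0.1861, 0.1417], 'orientation': [2.9918, 0.437, -0.6058], 'contact_force': [0.0301, -0.471, 0.2269], 'grip_width': 0.0133}
```

```bash
python3 - <<'E'
from plan import *
o=r.get_obs(); R=Rn.from_rotvec(o['orientation']); Rt=tool(.29,np.radians(23))
print(*rows(np.array(o['tcp_pos'])+[.0013,-.0023,-.033],Rt,o)); print((R.inv().apply([0,0,-1.])).round(3), (R.inv().apply(UU)).round(3),(R.inv().apply(LL)).round(3))
E
```

```text
[0.0268, 0.0051, 0.0603] [0.0004, -0.0012, -0.0]
[ 0.389 -0.001  0.921] [ 0.921 -0.018 -0.389] [-0.017 -1.     0.007]
```

>>> carry_out:
  offset:
    - [0.007,0.005,0.015]
    - [0.013,0.005,0.03]
    - [0.02,0.005,0.045]
    - [0.024,0.005,0.054]
    - [0.027,0.005,0.06]
    - [0.027,0.005,0.06]
    - [0.027,0.005,0.06]
  turn:
    - [0,0,0]
    - [0,0,0]
    - [0,0,0]
    - [0,0,0]
    - [0,0,0]
    - [0,0,0]
    - [0,0,0]

```text
clock: 23.6
tcp_pos: [0.5042, -0.1883, 0.1076]
orientation: [2.992, 0.437, -0.609]
contact_force: [0.3, 0.3, -0.7]
grip_width: 0.0132
```

```bash
python3 - <<'E'
from vfit import *
o=st(); f=imaging.grab_frame('scene')
x=fitv(f,o,.026); print(x); foot=x[2][0]
d=W-foot; print('to well u,l mm',1e3*d@UU,1e3*d@LL)
q=proj(f,W+[0,0,.065]); x0,y0=int(q[0]-22),int(q[1]-25)
im=np.clip(cv2.resize(f['pixels'][y0:y0+45,x0:x0+45,::-1],None,fx=12,fy=12,interpolation=cv2.INTER_CUBIC)*1.5,0,255).astype(np.uint8)
for ctr,z,col in((W,.06,(0,0,255)),(foot,foot[2],(0,255,0)),(foot,foot[2]+.026,(0,255,0))):
    pts=[(proj(f,[ctr[0]+r_*np.cos(t),ctr[1]+r_*np.sin(t),z])+.5-[x0,y0])*12 for r_ in[.0095 if z==.06 else .0085] for t in np.linspace(0,6.283,50)]
    cv2.polylines(im,[np.int32(pts)],True,col,1)
cv2.imwrite('pics/f11.png',im)
E
```

```text
{'clock': 23.6, 'joints': [0.31, 0.5943, -0.2391, 1.7167, 0.2923, 1.2413, -1.3462], 'tcp_pos': [0.5042, -0.1883, 0.1076], 'orientation': [2.992, 0.437, -0.6093], 'contact_force': [0.2605, 0.3058, -0.6706], 'grip_width': 0.0132}
(array([-0.00308485,  0.04588415, -0.07477548]), np.float64(-3.8420639569908417), (array([ 0.49987767, -0.18961217,  0.06644073]), array([0.07158729, 0.02135928, 0.99720562])))
to well u,l mm 4.873639703998588 -0.42681874808300657
```

View pics/f11.png

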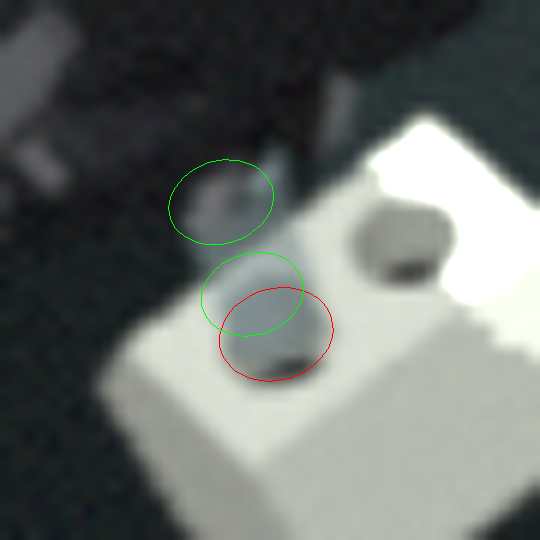

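The well (276,334) agrees with the model. The glass column is centred near x=250 at y=240, consistent with being over the well within about a millimetre. I descend gently, watching the force.

>>> carry_out:
  offset:
    - [0.0023,0,0.0055]
    - [0.0039,0,0.0092]
    - [0.0054,0,0.0129]
    - [0.007,0,0.0166]
    - [0.0078,0,0.0184]
  turn:
    - [0,0,0]
    - [0,0,0]
    - [0,0,0]
    - [0,0,0]
    - [0,0,0]

```text
clock: 24.15
tcp_pos: [0.504, -0.1883, 0.0973]
orientation: [2.992, 0.437, -0.61]
contact_force: [0.4, 1.1, -0.1]
grip_width: 0.0128
```

>>> carry_out:
  offset:
    - [0.0008,0,0.0018]
    - [0.0016,0,0.0037]
    - [0.0023,0,0.0055]
    - [0.0031,0,0.0074]
    - [0.0039,0,0.0092]
  turn:
    - [0,0,0]
    - [0,0,0]
    - [0,0,0]
    - [0,0,0]
    - [0,0,0]

```text
clock: 24.65
tcp_pos: [0.5041, -0.1884, 0.0925]
orientation: [2.992, 0.437, -0.609]
contact_force: [-0.3, -0.4, 0.5]
grip_width: 0.0132
```

>>> carry_out:
  offset:
    - [0.0008,0,0.0018]
    - [0.0016,0,0.0037]
    - [0.0023,0,0.0055]
    - [0.0031,0,0.0074]
    - [0.0039,0,0.0092]
  turn:
    - [0,0,0]
    - [0,0,0]
    - [0,0,0]
    - [0,0,0]
    - [0,0,0]

```text
clock: 25.15
tcp_pos: [0.5041, -0.1883, 0.0875]
orientation: [2.992, 0.437, -0.609]
contact_force: [0.2, 0.1, -0.1]
grip_width: 0.0131
```

>>> carry_out:
  offset:
    - [0.0008,0,0.0018]
    - [0.0016,0,0.0037]
    - [0.0023,0,0.0055]
    - [0.0023,0,0.0055]
  turn:
    - [0,0,0]
    - [0,0,0]
    - [0,0,0]
    - [0,0,0]

```text
clock: 25.55
tcp_pos: [0.5044, -0.1885, 0.0855]
orientation: [2.992, 0.437, -0.609]
contact_force: [0.0, -0.0, 7.0]
grip_width: 0.0128
```

>>> carry_out:
  offset:
    - [0.0008,0,0.0018]
    - [0.0012,0,0.0028]
    - [0.0016,0,0.0037]
    - [0.0016,0,0.0037]
  turn:
    - [0,0,0]
    - [0,0,0]
    - [0,0,0]
    - [0,0,0]

```text
clock: 25.95
tcp_pos: [0.5051, -0.1887, 0.0852]
orientation: [2.991, 0.436, -0.608]
contact_force: [-0.5, 1.3, 17.6]
grip_width: 0.0128
```

```bash
python3 - <<'E'
from plan import *
o=st(); f=imaging.grab_frame('scene'); g=np.array(o['tcp_pos'])-.005*Rn.from_rotvec(o['orientation']).apply([0,0,1]); print('grasp',g)
Rv=Rn.from_rotvec(o['orientation']); print(Rv.inv().apply([0,0,1]).round(3))
E
```

```text
{'clock': 25.95, 'joints': [0.3069, 0.6231, -0.2355, 1.7266, 0.303, 1.2034, -1.3595], 'tcp_pos': [0.5051, -0.1887, 0.0852], 'orientation': [2.9908, 0.4358, -0.6075], 'contact_force': [-0.5333, 1.2784, 17.6273], 'grip_width': 0.0128}
grasp [ 0.50694358 -0.18817248  0.08983731]
[-0.39   0.001 -0.921]
```

It bottoms out at 17.6 N with the grasp at z=.090, so the foot is at .042, the well floor. I let go and back out.

>>> carry_out:
  offset:
    - [0,0,0]
    - [0,0,0]
    - [0,0,0]
    - [0,0,0]
    - [0,0,0]
    - [0,0,0]
    - [0,0,0]
    - [0,0,0]
  turn:
    - [0,0,0]
    - [0,0,0]
    - [0,0,0]
    - [0,0,0]
    - [0,0,0]
    - [0,0,0]
    - [0,0,0]
    - [0,0,0]
  hand: 0

```text
clock: 26.8
tcp_pos: [0.5041, -0.1883, 0.0825]
orientation: [2.992, 0.437, -0.61]
contact_force: [1.1, 1.4, -0.1]
grip_width: 0.0856
```

>>> carry_out:
  offset:
    - [0,0,-0.02]
    - [0,0,-0.05]
    - [0,0,-0.1]
    - [0,0,-0.15]
    - [-0.03,0,-0.22]
    - [-0.05,0,-0.28]
    - [-0.05,0,-0.28]
    - [-0.05,0,-0.28]
  turn:
    - [0,0,0]
    - [0,0,0]
    - [0,0,0]
    - [0,0,0]
    - [0,0,0]
    - [0,0,0]
    - [0,0,0]
    - [0,0,0]

```text
clock: 27.6
tcp_pos: [0.5355, -0.1791, 0.2228]
orientation: [2.992, 0.437, -0.605]
contact_force: [0.2, 0.0, -0.4]
grip_width: 0.0856
```

```bash
python3 - <<'E'
from plan import *
st(); R=r.get_obs(); print(*rows([.45,.1,.28],Rn.from_rotvec(R['orientation']),R))
E
```

```text
{'clock': 27.6, 'joints': [0.2912, 0.5125, -0.2484, 1.5578, 0.2527, 1.4716, -1.3047], 'tcp_pos': [0.5355, -0.1791, 0.2228], 'orientation': [2.9921, 0.437, -0.6046], 'contact_force': [0.1999, 0.0181, -0.3735], 'grip_width': 0.0856}
[-0.0484, -0.5837, -0.1041] [0.0, 0.0, 0.0]
```

Move aside for a clear final view.

>>> carry_out:
  offset:
    - [-0.02,-0.08,-0.04]
    - [-0.04,-0.17,-0.08]
    - [-0.05,-0.26,-0.1]
    - [-0.05,-0.35,-0.1]
    - [-0.05,-0.44,-0.1]
    - [-0.05,-0.5,-0.1]
    - [-0.05,-0.5,-0.1]
    - [-0.05,-0.5,-0.1]
  turn:
    - [0,0,0]
    - [0,0,0]
    - [0,0,0]
    - [0,0,0]
    - [0,0,0]
    - [0,0,0]
    - [0,0,0]
    - [0,0,0]

```text
clock: 28.4
tcp_pos: [0.4593, 0.0593, 0.2766]
orientation: [2.99, 0.439, -0.611]
contact_force: [0.6, -0.6, -0.1]
grip_width: 0.0852
```

```bash
python3 - <<'E'
from plan import *
o=st(); ims=[]
for c in('top','scene'):
    f=imaging.grab_frame(c); q=proj(f,W+[0,0,.06]); x0,y0=int(q[0]-25),int(q[1]-30)
    im=np.clip(cv2.resize(f['pixels'][y0:y0+50,x0:x0+50,::-1],None,fx=8,fy=8,interpolation=cv2.INTER_CUBIC)*1.4,0,255).astype(np.uint8)
    for z in(.06,.102):
        pts=[(proj(f,[W[0]+.0085*np.cos(t),W[1]+.0085*np.sin(t),z])+.5-[x0,y0])*8 for t in np.linspace(0,6.283,40)]
        cv2.polylines(im,[np.int32(pts)],True,(0,0,255),1)
    ims.append(im)
    for n in['amber_bottle','clear_bottle','beaker','jar','cap_tray','filter_box','marker','vial_mid']:
        L=look_for(n,c); print(c,n,[(np.round(w(f,d['xyz']),3).tolist(),round(d['score'],2)) for d in L[:1]])
cv2.imwrite('pics/z12.png',np.hstack(ims))
E
```

```text
{'clock': 28.4, 'joints': [0.0316, 0.3465, -0.3849, 1.6963, 0.1013, 1.5276, -1.6628], 'tcp_pos': [0.4593, 0.0593, 0.2766], 'orientation': [2.9905, 0.4392, -0.6113], 'contact_force': [0.579, -0.6172, -0.1183], 'grip_width': 0.0852}
top amber_bottle [([0.762, 0.037, 0.107], 0.65)]
top clear_bottle [([0.783, -0.103, 0.092], 0.78)]
top beaker [([0.52, -0.01, 0.035], 0.5)]
top jar [([0.69, -0.008, 0.045], 0.81)]
top cap_tray [([0.49, 0.39, 0.004], 0.72)]
top filter_box [([0.498, -0.365, 0.04], 0.95)]
top marker []
top vial_mid [([0.502, -0.188, 0.103], 0.59)]
scene amber_bottle [([0.795, 0.025, 0.101], 0.84)]
scene clear_bottle [([0.818, -0.115, 0.085], 0.77)]
scene beaker [([0.511, 0.003, 0.032], 0.88)]
scene jar [([0.704, -0.008, 0.042], 0.76)]
scene cap_tray [([0.495, 0.393, 0.017], 0.97)]
scene filter_box [([0.515, -0.363, 0.037], 0.93)]
scene marker [([0.787, 0.215, 0.013], 0.68)]
scene vial_mid [([0.512, -0.193, 0.088], 0.7)]
```

```bash
python3 - <<'E'
from plan import *
for c in('top','scene'):
    f=imaging.grab_frame(c); G=cv2.cvtColor(f['pixels'],cv2.COLOR_RGB2GRAY).astype(np.float32)
    for dx in(-.006,0,.006):
        P=np.array([proj(f,W+dx*LL+[0,0,z]) for z in np.arange(.056,.125,.004)],np.float32)
        print(c,dx,cv2.remap(G,P[:,0],P[:,1],cv2.INTER_LINEAR).ravel().round().astype(int).tolist())
    m=outline_of('vial_mid',c)
    if m:
        ys,xs=np.nonzero(m[0]['region']); print(round(m[0]['score'],2),'x',xs.min(),xs.max(),'y',ys.min(),ys.max(),'pred top',proj(f,W+[0,0,.102]).round(1),'base',proj(f,W+[0,0,.06]).round(1))
E
```

```text
top -0.006 [39, 39, 38, 38, 38, 40, 43, 46, 50, 62, 79, 98, 117, 139, 160, 181, 199, 206]
top 0 [53, 47, 43, 41, 41, 40, 39, 39, 39, 39, 39, 39, 39, 39, 42, 47, 55, 63]
top 0.006 [154, 140, 126, 113, 100, 89, 79, 70, 63, 57, 54, 51, 47, 46, 47, 48, 47, 45]
scene -0.006 [106, 100, 100, 108, 132, 159, 164, 124, 55, 20, 19, 26, 28, 29, 30, 33, 32, 32]
scene 0 [101, 100, 102, 108, 145, 172, 122, 36, 12, 24, 28, 29, 29, 27, 30, 32, 33, 31]
scene 0.006 [99, 103, 127, 149, 161, 161, 120, 58, 23, 21, 28, 29, 30, 32, 32, 33, 34, 32]
0.46 x 213 224 y 224 243 pred top [216.3 227. ] base [220.5 239.3]
```

```bash
python3 -c "
from bench import r
print(r.hand_in())"
```

```text
the job is handed in; nothing more can be done
None
```

I rolled the rack two faces toward the robot, setting it down on the in-between face, and its wells ended up on top. I then drew the vial out along its axis, turned it upright and pressed it into one well. I let go, backed the arm away and handed in; the clock read about 28 s at the last check.

**Checks that passed**
- **Wells:** both matched my rack model in the two camera views, with the well face flat on top.
- **Vial seating:** it slid about 15 mm into the well without resistance, then stopped at 17.6 N with the foot on the well floor. After release, the cap edge and vial top in the scene camera matched a fully seated, upright vial.
- **Bystanders:** the networks placed all of them within a few millimetres of their first positions in the scene camera. The tool touched nothing at the end.

**Things that failed or disagreed**
- **First roll attempt:** I stopped it halfway because joint 6 was nearing its limit. I rolled the rack back, regripped with more tilt and redid it.
- **Grip width:** it read 13 mm on the 17 mm vial, which I put down to soft pads.
- **Vial edge fit:** the camera fit just above the rack failed against the white background, so I relied on the earlier fit and the force readings.
- **Final top-camera look:** it missed the marker and put the beaker about 15 mm off. The scene camera showed both in place.
- **Final close-up:** I could not view it because the picture limit was reached, so the last vial check used numbers only.

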